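# Close the ingot layer and lay the next one crosswise

### The arm

A 7-joint arm with a two-finger parallel gripper is mounted at the origin on the work surface. World frame = base frame: x ahead of the robot, y to its left, z up, the work surface at z = 0. Lengths are in m, angles in rad, forces in N, time in s.
With the tool pointing down it reaches from about 0.4 to 0.875 m from the base axis. Payload 19.3 kg.
Tool frame: the origin (TCP) lies on the centre line of the jaws, within the pads' length; the fingertips stand 8 mm ahead of it and the grasp point (between the pads) lies 11 mm behind it (bot.tip_extent is the distance from the TCP to the fingertips, in m); x points along the fingers, y is the direction in which the jaws open and shut, and the axes are right-handed (so a half turn about x gives the same grasp; the last joint's range is limited). The gripper opens to 85 mm and grips with 20 to 120 N. Pads are 22 mm wide; open, the fingers measure 114 mm over their backs; the gripper's body (76 mm by 85 mm) begins 54 mm behind the grasp point. The pads swing forward as they close: fully open they stand 13 mm farther back than shut.
Start: joints at [-1.299, 0.521, -0.036, 1.599, 0.021, 1.021, -0.113], TCP at [0.21, 0.589, 0.239] pointing down, gripper open.
Joint ranges: [-2.91, 2.91], [-0.3, 2.13], [-1.5, 1.42], [0.17, 2.43], [-1.26, 4.41], [0.16, 1.93], [-2.52, 2.52]. Speed limits (rad/s): [1.89, 1.89, 2.39, 2.39, 3.01, 3.01, 3.01].

### API

Orientations are given as [roll, pitch, yaw] about the fixed x, y, z axes, in that order (R = Rz(yaw) Ry(pitch) Rx(roll)).
In Python, from workcell import sensors, imaging, order, bot gives the robot as it stands.
- The arm moves only by the tool arm_command, never from a script. Its argument "commands" is a list of rows, each an object of numbers: "dx", "dy", "dz": the shift along the tool's x, y, z in cm; "twist": the turn about the tool's x in rad. A call has 1 to 12 rows; each row is the pose to reach, as a shift and turn from the pose measured when the call began, along the tool's axes at that moment; what a row does not reach only later rows make up. A row lasts 1/12 s, in which the tool goes at most 41.7 mm and 7.16 degrees, less where a joint would pass 70% of its speed; a pose out of reach is approached as far as the arm can. A call with a gripper value outside its range is refused whole. "grip" is the closure, from -1 (fully open) to 1 (shut), set as the call begins (left out, the last holds). The fingers move at their own pace and stop on an object; "squeeze" is the grip in N (left out, the last holds). Time passes only in rows, so rows that repeat a pose let the fingers close. It gives the time, the measured TCP pose, the force and the opening at its end, in the units of the state.
- sensors.observe(): the state, without advancing time (a new reading comes with each control period).
- imaging.grab_frame(name): name is "scene" or "top"; returns the picture (420x560x3 uint8, red, green, blue); there is no depth.
- imaging.camera_info(name): a dict with "fx", "fy", "cx", "cy" (pixels), "origin" and "attitude" of the camera in the world. Camera axes: x right, y down, z forward; pixel columns grow to the right and rows downward; lengths in m; the calibration is good to about 2 mm. A picture is of the moment at which its call begins. camera_info takes no time and is no camera call.
- order.job_done(): hands the job in, once; it reports no verdict.
The state is a dict: "clock": time; "qpos": joint angles; "qd": joint speeds; "joint_efforts": joint torques, N m; "position": TCP position; "tool_rot": TCP orientation; "force": force on the tool from outside, world axes, zero at the start; "moment": the same for the moment, N m; "grip_width": finger opening in m.
Only numpy, scipy, OpenCV 4.12 (cv2) and the standard library are available. Lean on these libraries where they do the work, as an engineer would, in place of code of your own. Each camera call takes 0.05 s, during which the arm holds its last target.

### The job

Start the stack of tapered zinc ingots at the green corner rack: slide the upside-down ingot along the bench, without lifting it, until its tapered side lies closed up along the whole side of the ingot already standing in the rack and their ends are flush. Then gently lay the remaining ingot, wide face down, squarely crosswise over the middle of that flat pair and let go. Leave the rack's own ingot in its place, and the other parts on the bench where they are.

Things in the scene. Friction and masses are not known exactly. Their poses are not given: they have to be found in the camera images.
- rack: Fixed green steel rack, 14 mm tall, z up: a back bar (145 mm along y, 10 mm thick, face 23 mm from the origin towards +x) and a lug at each end (inner faces at y = +-56.5 mm, reaching from 7 mm on the -x side of the origin to the bar); open to -x. Origin on the bench under the middle of the ingot in the rack. Turned up to 0.25 rad.
- layer_middle (a point): Fixed point of the rack, 20 mm from its origin towards its -x and 24 mm above the bench: middle of the finished pair's top, where the middle of the crosswise ingot's underside belongs.
- home_middle (a point): Centre (12 mm up) of the ingot in the rack, wide face down. All ingots alike: grey zinc, 0.5 to 0.8 kg, 110 mm long (own y), 24 mm high, wide face 44 mm across (own x), narrow face 32 mm. The 6 mm next to the wide face are a straight band 44 mm wide; from there the long sides taper evenly to the narrow face. Loose, 1 mm play to bar and lugs.
- flipped_middle (a point): Centre (12 mm up) of the upside-down ingot: narrow face on the bench, wide face with a dark panel up; y along its length, x across, z up. Starts at the rack's open side, turned up to 0.3 rad to it. Closed against the rack's ingot their centres are 40 mm apart and both tops level. It slides without tipping when pushed from the side or end, with under 10 N.
- cross_middle (a point): Centre (12 mm up) of the third ingot, lying wide face down (narrow face up) on the bench to the left or right of the rack; own y along its 110 mm length, x across, z up. Its 44 mm wide straight band is the lowest 6 mm of its height. It ends on top of the pair with its length along the rack's x axis.
- housing_top (a point): Black latch housing with an uneven top, 50 x 80 x 29 mm, loose bystander on the other side of the rack; point 16 mm above its underside's middle.
- bushing_a: Bronze bushing standing on the bench nearer to the robot, 28 mm diameter, 26 mm high; bystander. Origin at the middle of its underside.
- bushing_b: Bronze bushing like the other, beyond the rack on the right; bystander.
- bumper: Orange nylon bumper, 40 mm diameter, 30 mm high, beyond the rack on the left; bystander. Origin at the middle of its underside.
- wrench_grip (a point): Steel wrench, 160 mm long, lying flat on the bench nearer to the robot, on the right; bystander. Point on its handle.
Mind the look-alikes: they are no part of the job. What is meant by the rack is not yellow, and is the smaller of those in its own colour. Leave any orange look-alike of the part that bears cross_middle alone.

How it is judged:
By the outcome, as a careful person would: the job done as asked, in the order asked, and still so for the second after the job is handed in, with the robot touching nothing.
It also fails if it takes over 62 s, if anything falls off the work surface, if the arm or the gripper's body presses on something with over 40 N, if the wrist force passes 120 N, or if a joint passes its speed limit or range.

## Working session

There is one attempt and no reset: what is moved stays moved. The work goes in short steps, Python scripts to look and compute and a tool call to move; the robot and the scene stay as the last step left them, time stands still between calls to the robot, and variables do not carry over. Pictures are saved under pics/ and viewed, and the job is handed in when it is done.

Besides the shell and the picture viewer there is one more tool, called after "Call:" in YAML: its name, and indented under it one key for each argument. arm_command: Moves the arm, as the interface text tells. Its arguments: {"type":"object","properties":{"commands":{"type":"array"},"grip":{"type":"number"},"squeeze":{"type":"number"}},"required":["commands"]}

```bash
ls; mkdir -p pics
python3 - <<'E'
from workcell import sensors, imaging, order, bot
import cv2
print(sensors.observe(), bot.tip_extent)
for n in("scene","top"):
    im=imaging.grab_frame(n); cv2.imwrite(f"pics/{n}0.png",cv2.cvtColor(im,cv2.COLOR_RGB2BGR)); print(imaging.camera_info(n))
E
```

```text
pics
{'clock': 0.0, 'qpos': array([-1.29918139,  0.52200734, -0.03634288,  1.59998494,  0.02118864,
        1.02110592, -0.11280107]), 'qd': array([-0.00036913,  0.00138583, -0.00059155,  0.00034383, -0.00106905,
        0.00046748, -0.00163013]), 'joint_efforts': array([-2.67355481e-04, -9.27113843e+01,  1.98018126e+00, -3.69924259e+01,
        1.78938895e-02,  8.15653300e-03,  1.71056752e-05]), 'position': array([0.20941313, 0.58853179, 0.23873797]), 'tool_rot': array([-1.51497484,  1.56967525, -1.85679375]), 'force': array([ 0.345466  ,  0.39778072, -0.46099656]), 'moment': array([-0.02733966,  0.00484827,  0.03268418]), 'grip_width': 0.08493251557888086} 0.008
{'fx': 482.4192486476728, 'fy': 482.4192486476728, 'cx': 273.3830020120398, 'cy': 215.61209949772976, 'origin': array([1.16287157, 0.0698414 , 0.75096032]), 'attitude': array([-2.4185916 ,  0.01417606,  1.75875726])}
{'fx': 455.2501432683579, 'fy': 455.2501432683579, 'cx': 279.0284392830987, 'cy': 208.13671683402458, 'origin': array([ 0.42889293, -0.05907911,  1.0288466 ]), 'attitude': array([-3.00591883e+00,  2.59494803e-03, -1.60033228e+00])}
```

View pics/scene0.png

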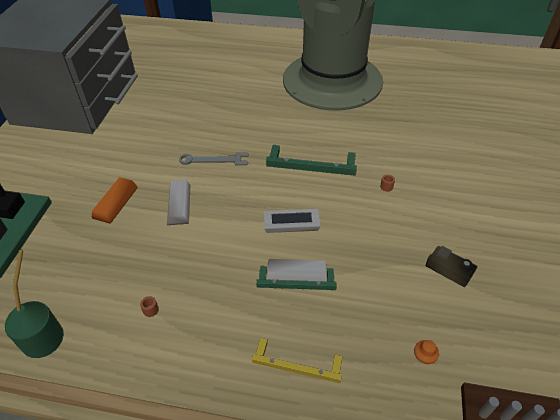

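View pics/top0.png

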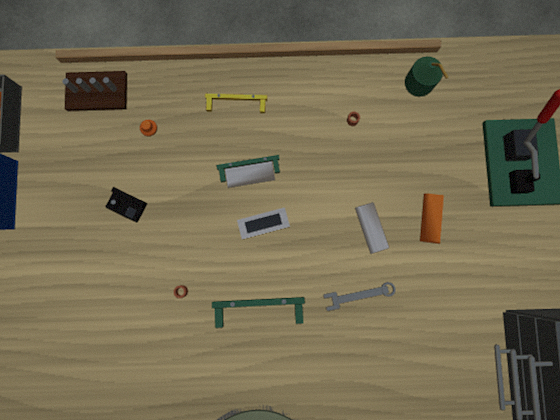

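The scene view shows the robot at the top. The smaller green rack with its ingot is at about (297,275), with the flipped ingot (dark panel) at (292,220) and the grey cross ingot at (178,202). In the top view these are at (248,170), (263,223) and (371,228). The larger green rack, the yellow rack and the orange ingot are decoys.

Run:
```python
import cv2,numpy as np
a=cv2.imread("pics/top0.png")[140:265,200:400]; cv2.imwrite("pics/c_top.png",cv2.resize(a,None,fx=4,fy=4,interpolation=cv2.INTER_CUBIC))
b=cv2.imread("pics/scene0.png")[170:300,160:350]; cv2.imwrite("pics/c_scene.png",cv2.resize(b,None,fx=4,fy=4,interpolation=cv2.INTER_CUBIC))
```

```text
(no output)
```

View pics/c_top.png

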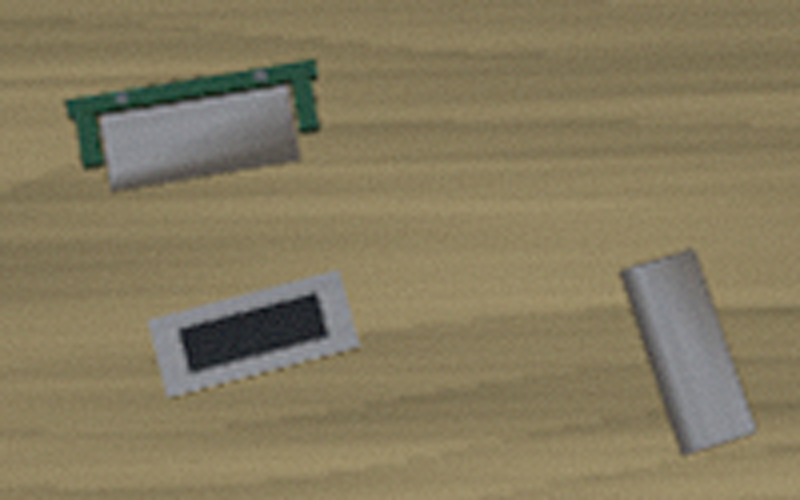

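View pics/c_scene.png

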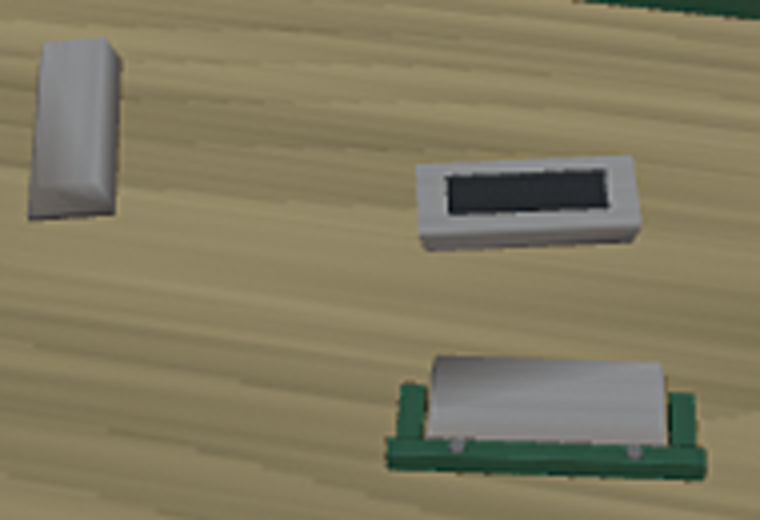

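```bash
cat > h.py <<'E'
import numpy as np,cv2
from scipy.spatial.transform import Rotation as R
from workcell import sensors, imaging, order, bot
def rot(e): return R.from_euler('xyz',e).as_matrix()
def to_plane(uv,ci,z):
    uv=np.atleast_2d(uv).astype(float)
    d=np.c_[(uv[:,0]-ci['cx'])/ci['fx'],(uv[:,1]-ci['cy'])/ci['fy'],np.ones(len(uv))]@rot(ci['attitude']).T
    o=ci['origin']; return o+d*((z-o[2])/d[:,2])[:,None]
def project(P,ci):
    p=(np.atleast_2d(P)-ci['origin'])@rot(ci['attitude']); return np.c_[p[:,0]/p[:,2]*ci['fx']+ci['cx'],p[:,1]/p[:,2]*ci['fy']+ci['cy']]
def shot(n,fn):
    im=imaging.grab_frame(n); cv2.imwrite(fn,cv2.cvtColor(im,cv2.COLOR_RGB2BGR)); return im
def crop(im,r,c,fn,k=4):
    cv2.imwrite(fn,cv2.cvtColor(cv2.resize(im[r[0]:r[1],c[0]:c[1]],None,fx=k,fy=k,interpolation=cv2.INTER_CUBIC),cv2.COLOR_RGB2BGR))
def grey(im,r,c,k=4):
    """low-saturation mask in crop, upsampled k; returns largest contours in full px coords"""
    a=cv2.resize(im[r[0]:r[1],c[0]:c[1]],None,fx=k,fy=k,interpolation=cv2.INTER_CUBIC)
    hsv=cv2.cvtColor(a,cv2.COLOR_RGB2HSV); m=((hsv[...,1]<55)).astype(np.uint8)
    return cont(m,r,c,k)
def green(im,r,c,k=4):
    a=cv2.resize(im[r[0]:r[1],c[0]:c[1]],None,fx=k,fy=k,interpolation=cv2.INTER_CUBIC)
    hsv=cv2.cvtColor(a,cv2.COLOR_RGB2HSV); m=((hsv[...,1]>70)&(hsv[...,0]>50)&(hsv[...,0]<95)).astype(np.uint8)
    return cont(m,r,c,k)
def cont(m,r,c,k):
    m=cv2.morphologyEx(m,cv2.MORPH_OPEN,np.ones((5,5),np.uint8))
    cs,_=cv2.findContours(m,cv2.RETR_EXTERNAL,cv2.CHAIN_APPROX_NONE)
    cs=sorted(cs,key=cv2.contourArea)[::-1]
    return [(q[:,0,:]+0.5)/k-0.5+[c[0],r[0]] for q in cs if cv2.contourArea(q)>100*k*k/4]
def rect(px,ci,z):
    P=to_plane(px,ci,z)[:,:2]; (cx,cy),(w,h),a=cv2.minAreaRect((P*1000).astype(np.float32))
    if w>h: a+=90; w,h=h,w   # a: direction of short side (deg); long=a+90
    a=(a+90)%180-90
    return round(cx,1),round(cy,1),round(w,1),round(h,1),round(a,1)  # short side w along angle a
E
python3 - <<'E'
from h import *
im=cv2.cvtColor(cv2.imread('pics/top0.png'),cv2.COLOR_BGR2RGB); ci=imaging.camera_info('top')
for nm,r,c,zs in(('flip',(195,250),(225,305),(.024,)),('cross',(190,265),(345,400),(0,.003,.006)),('home',(145,200),(205,295),(0,.012,.024))):
    q=grey(im,r,c)
    for x in q:
        for z in zs: print(nm,len(x),z,rect(x,ci,z))
for x in green(im,(145,200),(205,295)): print('rack',len(x),rect(x,ci,.014),rect(x,ci,0.))
sc=cv2.cvtColor(cv2.imread('pics/scene0.png'),cv2.COLOR_BGR2RGB); cs=imaging.camera_info('scene')
for x in green(sc,(250,300),(245,350)): print('rackS',len(x),rect(x,cs,.014))
for x in grey(sc,(195,245),(250,335)): print('flipS',len(x),rect(x,cs,.024),rect(x,cs,.0))
for x in grey(sc,(170,235),(160,200)): print('crS',len(x),rect(x,cs,.0))
E
```

```text
flip 536 0.024 (534.2, -23.8, 46.3, 111.8, 13.3)
cross 507 0 (519.4, -268.9, 45.5, 111.1, -74.0)
cross 507 0.003 (519.1, -268.3, 45.3, 110.8, -74.0)
cross 507 0.006 (518.8, -267.7, 45.2, 110.5, -74.0)
home 525 0 (651.4, 5.8, 46.8, 112.8, 7.7)
home 525 0.012 (648.8, 5.1, 46.2, 111.5, 7.7)
home 525 0.024 (646.2, 4.3, 45.7, 110.2, 7.7)
rack 291 (676.3, 7.9, 10.5, 77.6, 7.7) (679.7, 8.8, 10.7, 78.7, 7.7)
rack 222 (654.2, 61.1, 31.3, 39.7, -81.5) (657.3, 62.8, 31.8, 40.3, -81.5)
rack 215 (670.2, -48.3, 28.1, 40.8, 89.4) (673.5, -48.2, 28.5, 41.4, 89.4)
rackS 915 (666.7, 7.0, 46.9, 143.5, 8.1)
flipS 591 (539.8, -22.5, 58.6, 111.7, 13.3) (519.2, -25.6, 60.6, 115.4, 13.3)
crS 500 (507.1, -272.5, 45.1, 133.3, -74.3)
```

Run:
```python
from h import *
im=cv2.cvtColor(cv2.imread('pics/top0.png'),cv2.COLOR_BGR2RGB); ci=imaging.camera_info('top')
X=np.vstack(green(im,(145,200),(205,295)))
for z in(.014,0): 
    r=rect(X,ci,z); a=np.radians(r[4]); print(r, 'origin',np.array(r[:2])-13*np.array([np.cos(a),np.sin(a)]))
sc=cv2.cvtColor(cv2.imread('pics/scene0.png'),cv2.COLOR_BGR2RGB); cs=imaging.camera_info('scene')
# extremes of bar in rack frame from scene, at z .014: lug tips (-x) and ends
x=green(sc,(250,300),(245,350))[0]
for nm,P in(('top',to_plane(X,ci,.014)),('scene',to_plane(x,cs,.014))):
    a=np.radians(7.8); u=np.array([np.cos(a),np.sin(a)]); v=np.array([-u[1],u[0]])
    s=P[:,:2]@u*1000; t=P[:,:2]@v*1000; print(nm,'s',s.min(),s.max(),'t',t.min(),t.max())
    m=(t.min()+t.max())/2; s0=s.min()+7; print('origin',s0*u+m*v)
```

```text
(661.6, 6.2, 40.3, 142.6, 7.6) origin [648.71419798   4.48066693]
(664.8, 7.1, 40.9, 144.6, 7.6) origin [651.91419798   5.38066693]
top s 635.9449247181154 676.3190670567875 t -155.01350050262874 -12.384346963221525
origin [648.35554305   4.33311056]
scene s 637.7397877548244 684.8721087587061 t -155.2022003755758 -11.72054391207492
origin [650.10156028   4.81205515]
```

```bash
cat >> h.py <<'E'
O=np.array([.649,.0045]); A=np.radians(7.7); U=np.array([np.cos(A),np.sin(A)]); V=np.array([-U[1],U[0]])
def rack(s,t): return O+s/1000*U+t/1000*V
def move(x,y,z,yaw):  # yaw deg of tool y axis mod 180
    s=sensors.observe(); M=rot(s['tool_rot']); d=M.T@(np.array([x,y,z])-s['position'])*100
    cur=np.degrees(np.arctan2(M[1,1],M[0,1])); dy=(yaw-cur+90)%180-90
    # tool x points down -> world ccw = -twist
    print('cur pos',s['position'].round(4),'yaw',round(cur,1),'toolx',M[:,0].round(3),'q',s['qpos'].round(2),'F',s['force'].round(1),'w',round(s['grip_width'],4),'t',round(s['clock'],2))
    print('  cmd cm dx %.2f dy %.2f dz %.2f twist %.3f'%(*d,-np.radians(dy)))
E
python3 -c "
from h import *
move(.534,-.024,.15,13.3)
print(rot(sensors.observe()['tool_rot']).round(3)); print(rack(-95,0),rack(-40,0),rack(-140,0))"
```

```text
cur pos [0.2094 0.5886 0.2388] yaw 70.4 toolx [-0.    -0.001 -1.   ] q [-1.3   0.52 -0.04  1.6   0.02  1.02 -0.11] F [-0.2 -0.2 -0.7] w 0.0854 t 0.1
  cmd cm dx 8.93 dy -46.83 dz 51.11 twist 0.997
[[-0.     0.335  0.942]
 [-0.001  0.942 -0.335]
 [-1.    -0.001  0.   ]]
[ 0.5548566  -0.00822869] [ 0.60936067 -0.00085945] [ 0.51026235 -0.01425807]
```

Call:
arm_command:
  commands:
    - {"dx": 0, "dy": -46.8, "dz": 51.1, "twist": 0.997}
    - {"dx": 0, "dy": -46.8, "dz": 51.1, "twist": 0.997}
    - {"dx": 0, "dy": -46.8, "dz": 51.1, "twist": 0.997}
    - {"dx": 0, "dy": -46.8, "dz": 51.1, "twist": 0.997}
    - {"dx": 0, "dy": -46.8, "dz": 51.1, "twist": 0.997}
    - {"dx": 0, "dy": -46.8, "dz": 51.1, "twist": 0.997}
    - {"dx": 0, "dy": -46.8, "dz": 51.1, "twist": 0.997}
    - {"dx": 0, "dy": -46.8, "dz": 51.1, "twist": 0.997}
    - {"dx": 0, "dy": -46.8, "dz": 51.1, "twist": 0.997}
    - {"dx": 0, "dy": -46.8, "dz": 51.1, "twist": 0.997}
    - {"dx": 0, "dy": -46.8, "dz": 51.1, "twist": 0.997}
    - {"dx": 0, "dy": -46.8, "dz": 51.1, "twist": 0.997}
  grip: -1
  squeeze: 20

```text
clock: 1.1
position: [0.444, 0.1451, 0.2394]
tool_rot: [-0.485, 1.57, -1.824]
force: [-0.1, 0.9, -0.2]
grip_width: 0.0854
```

```bash
python3 -c "
from h import *
move(.534,-.024,.10,13.3)"
```

```text
cur pos [0.444  0.1451 0.2394] yaw 13.3 toolx [-0.    -0.001 -1.   ] q [-0.72  0.28  0.34  2.01 -0.12  0.86 -0.08] F [-0.1  0.9 -0.2] w 0.0854 t 1.1
  cmd cm dx 13.95 dy 4.87 dz 18.52 twist 0.000
```

Call:
arm_command:
  commands:
    - {"dx": 13.9, "dy": 4.87, "dz": 18.5}
    - {"dx": 13.9, "dy": 4.87, "dz": 18.5}
    - {"dx": 13.9, "dy": 4.87, "dz": 18.5}
    - {"dx": 13.9, "dy": 4.87, "dz": 18.5}
    - {"dx": 13.9, "dy": 4.87, "dz": 18.5}
    - {"dx": 13.9, "dy": 4.87, "dz": 18.5}
    - {"dx": 13.9, "dy": 4.87, "dz": 18.5}
    - {"dx": 13.9, "dy": 4.87, "dz": 18.5}
    - {"dx": 13.9, "dy": 4.87, "dz": 18.5}

```text
validation failed for argument at $.co...
```

```bash
python3 -c "
from h import *
move(.534,-.024,.02,13.3)
im=shot('scene','pics/s1.png');crop(im,(120,300),(200,380),'pics/s1c.png',3)
im=shot('top','pics/t1.png')"
```

```text
cur pos [0.444  0.1451 0.2394] yaw 13.3 toolx [-0.    -0.001 -1.   ] q [-0.72  0.28  0.34  2.01 -0.12  0.86 -0.08] F [-0.1  0.9 -0.2] w 0.0854 t 1.1
  cmd cm dx 21.95 dy 4.88 dz 18.51 twist 0.000
```

View pics/s1c.png

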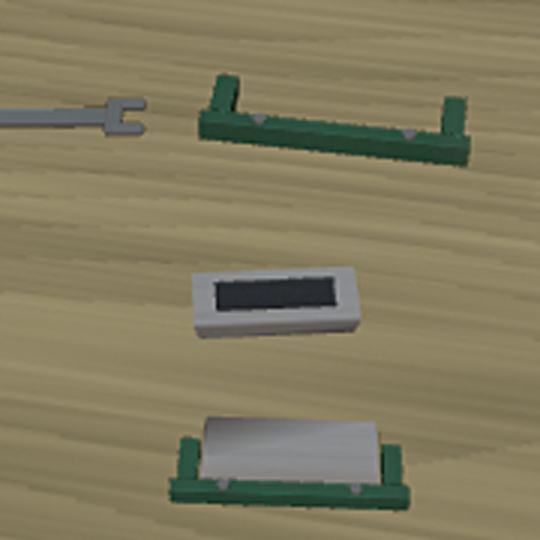

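The crop shows that nothing has moved: the flipped ingot is at about (275,300) and the rack below it at (290,465). The move was refused, probably because every row needs all four keys.

Call:
arm_command:
  commands:
    - {"dx": 13.9, "dy": 4.87, "dz": 18.5, "twist": 0}
    - {"dx": 13.9, "dy": 4.87, "dz": 18.5, "twist": 0}
    - {"dx": 13.9, "dy": 4.87, "dz": 18.5, "twist": 0}
    - {"dx": 13.9, "dy": 4.87, "dz": 18.5, "twist": 0}
    - {"dx": 13.9, "dy": 4.87, "dz": 18.5, "twist": 0}
    - {"dx": 13.9, "dy": 4.87, "dz": 18.5, "twist": 0}
    - {"dx": 13.9, "dy": 4.87, "dz": 18.5, "twist": 0}
    - {"dx": 13.9, "dy": 4.87, "dz": 18.5, "twist": 0}
    - {"dx": 13.9, "dy": 4.87, "dz": 18.5, "twist": 0}

```text
clock: 1.95
position: [0.5341, -0.0283, 0.1009]
tool_rot: [-0.175, 1.569, -1.522]
force: [0.3, 0.7, 0.2]
grip_width: 0.0854
```

```bash
python3 -c "
from h import *
move(.534,-.024,.02,13.3)
im=shot('scene','pics/s2.png');crop(im,(100,300),(200,400),'pics/s2c.png',3)
im=shot('top','pics/t2.png')"
```

```text
cur pos [ 0.5341 -0.0283  0.1009] yaw 12.8 toolx [ 0.    -0.002 -1.   ] q [-0.26  0.6   0.28  1.96 -0.27  0.62  0.41] F [0.3 0.7 0.2] w 0.0854 t 1.95
  cmd cm dx 8.09 dy 0.09 dz -0.44 twist -0.008
```

View pics/s2c.png

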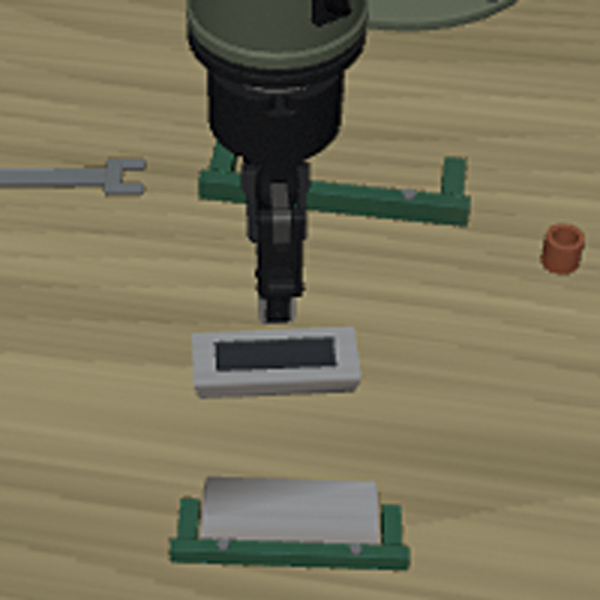

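The jaws hang straddling the flipped ingot at (277,360), aligned across its width. Next I descend.

Call:
arm_command:
  commands:
    - {"dx": 2, "dy": 0.1, "dz": -0.44, "twist": -0.008}
    - {"dx": 5, "dy": 0.1, "dz": -0.44, "twist": -0.008}
    - {"dx": 7, "dy": 0.1, "dz": -0.44, "twist": -0.008}
    - {"dx": 8, "dy": 0.1, "dz": -0.44, "twist": -0.008}
    - {"dx": 8.3, "dy": 0.1, "dz": -0.44, "twist": -0.008}
    - {"dx": 8.3, "dy": 0.1, "dz": -0.44, "twist": -0.008}

```text
clock: 2.55
position: [0.5346, -0.0227, 0.0189]
tool_rot: [0.434, 1.569, -0.903]
force: [-0.2, -0.1, -0.0]
grip_width: 0.0852
```

Call:
arm_command:
  commands:
    - {"dx": 0, "dy": 0, "dz": 0, "twist": 0}
    - {"dx": 0, "dy": 0, "dz": 0, "twist": 0}
    - {"dx": 0, "dy": 0, "dz": 0, "twist": 0}
    - {"dx": 0, "dy": 0, "dz": 0, "twist": 0}
    - {"dx": 0, "dy": 0, "dz": 0, "twist": 0}
    - {"dx": 0, "dy": 0, "dz": 0, "twist": 0}
    - {"dx": 0, "dy": 0, "dz": 0, "twist": 0}
    - {"dx": 0, "dy": 0, "dz": 0, "twist": 0}
  grip: 1
  squeeze: 20

```text
clock: 3.22
position: [0.535, -0.0226, 0.0198]
tool_rot: [0.786, 1.568, -0.55]
force: [-2.5, 0.7, 12.3]
grip_width: 0.043
```

```bash
python3 -c "
from h import *
x,y=rack(-95,0)
move(x,y,sensors.observe()['position'][2],7.7)
im=shot('scene','pics/s3.png');crop(im,(100,300),(200,400),'pics/s3c.png',3)"
```

```text
cur pos [ 0.535  -0.0226  0.0198] yaw 13.4 toolx [ 0.002 -0.001 -1.   ] q [-0.22  0.74  0.2   1.98 -0.31  0.45  0.45] F [-2.5  0.7 12.3] w 0.043 t 3.22
  cmd cm dx 0.00 dy 2.26 dz -0.94 twist 0.100
```

View pics/s3c.png

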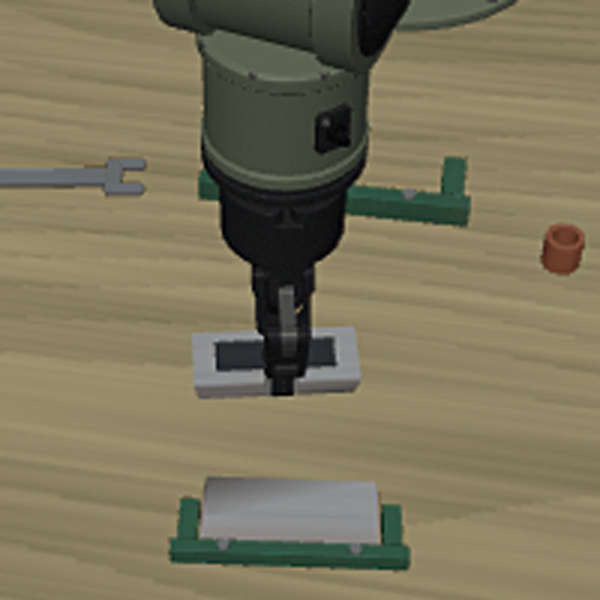

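The ingot is gripped at its middle, at about (283,370) in the crop. Now I slide it along the bench to line up with the rack.

Call:
arm_command:
  commands:
    - {"dx": 0, "dy": 0.4, "dz": -0.15, "twist": 0.02}
    - {"dx": 0, "dy": 0.9, "dz": -0.35, "twist": 0.04}
    - {"dx": 0, "dy": 1.4, "dz": -0.6, "twist": 0.06}
    - {"dx": 0, "dy": 1.9, "dz": -0.8, "twist": 0.08}
    - {"dx": 0, "dy": 2.26, "dz": -0.94, "twist": 0.1}
    - {"dx": 0, "dy": 2.26, "dz": -0.94, "twist": 0.1}
    - {"dx": 0, "dy": 2.26, "dz": -0.94, "twist": 0.1}

```text
clock: 3.85
position: [0.5553, -0.0077, 0.0199]
tool_rot: [0.996, 1.567, -0.441]
force: [1.2, 0.4, -1.1]
grip_width: 0.043
```

```bash
python3 -c "
from h import *
x,y=rack(-95,0)
move(x,y,.0198,7.7)
im=shot('top','pics/t4.png');crop(im,(140,265),(200,400),'pics/t4c.png',4)"
```

```text
cur pos [ 0.5553 -0.0077  0.0199] yaw 7.7 toolx [ 0.003 -0.001 -1.   ] q [-0.26  0.76  0.24  1.93 -0.35  0.49  0.36] F [ 1.2  0.4 -1.1] w 0.043 t 3.85
  cmd cm dx 0.01 dy -0.06 dz 0.04 twist -0.000
```

View pics/t4c.png

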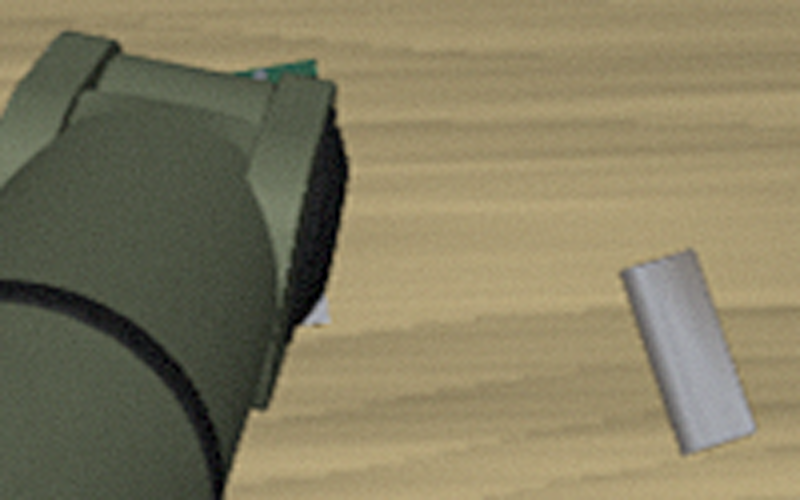

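The arm hides the pair from the top camera; only the cross ingot at (690,350) is visible. I'll release and back off upward.

Call:
arm_command:
  commands:
    - {"dx": 0, "dy": 0, "dz": 0, "twist": 0}
    - {"dx": 0, "dy": 0, "dz": 0, "twist": 0}
    - {"dx": 0, "dy": 0, "dz": 0, "twist": 0}
    - {"dx": 0, "dy": 0, "dz": 0, "twist": 0}
    - {"dx": 0, "dy": 0, "dz": 0, "twist": 0}
    - {"dx": 0, "dy": 0, "dz": 0, "twist": 0}
    - {"dx": -3, "dy": 0, "dz": 0, "twist": 0}
    - {"dx": -6, "dy": 0, "dz": 0, "twist": 0}
    - {"dx": -9, "dy": 0, "dz": 0, "twist": 0}
    - {"dx": -9, "dy": 0, "dz": 0, "twist": 0}
  grip: -1

```text
clock: 4.73
position: [0.5572, -0.0078, 0.1147]
tool_rot: [1.362, 1.561, -0.074]
force: [1.4, 0.7, 0.5]
grip_width: 0.0856
```

```bash
python3 -c "
from h import *
x,y=rack(-160,0)
move(x,y,.11,97.7)
im=shot('scene','pics/s5.png');crop(im,(100,300),(200,400),'pics/s5c.png',3)"
```

```text
cur pos [ 0.5572 -0.0078  0.1147] yaw 7.7 toolx [ 0.009 -0.001 -1.   ] q [-0.32  0.61  0.32  1.9  -0.3   0.67  0.31] F [1.4 0.7 0.5] w 0.0856 t 4.73
  cmd cm dx 0.40 dy -6.74 dz 0.01 twist 1.571
```

View pics/s5c.png

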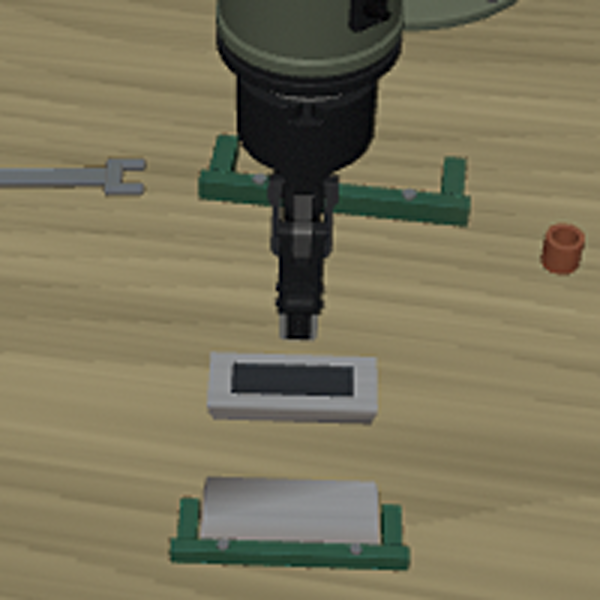

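The flipped ingot now sits parallel to the rack, at (293,385) in the crop. I'll measure how far its ends are offset.

```bash
cat >> h.py <<'E'
def ends(im,n,boxes):
    ci=imaging.camera_info(n)
    for nm,(r,c) in boxes.items():
        q=grey(im,r,c)
        if not q: print(nm,'none'); continue
        P=to_plane(q[0],ci,.024)[:,:2]-O; s=P@U*1000; t=P@V*1000
        out=[]
        for f in(.3,.5,.7):
            s0=np.percentile(s,f*100) if 0 else s.min()+f*(s.max()-s.min()); k=abs(s-s0)<3; out.append((round(s0,1),round(t[k].min(),1),round(t[k].max(),1)))
        print(nm,'s',s.min().round(1),s.max().round(1),'t',t.min().round(1),t.max().round(1),out,rect(q[0],ci,.024))
E
python3 -c "
from h import *
im=cv2.cvtColor(cv2.imread('pics/s5.png'),cv2.COLOR_BGR2RGB)
ends(im,'scene',dict(flip=((216,246),(262,332)),home=((254,285),(260,332))))"
```

```text
flip s -119.2 -60.9 t -56.5 55.1 [(np.float64(-101.7), np.float64(-56.0), np.float64(55.1)), (np.float64(-90.1), np.float64(-56.5), np.float64(54.9)), (np.float64(-78.4), np.float64(-56.4), np.float64(54.7))] (559.9, -8.2, 58.3, 111.7, 7.7)
home s -16.7 38.3 t -53.9 53.9 [(np.float64(-0.2), np.float64(-53.5), np.float64(53.8)), (np.float64(10.8), np.float64(-53.6), np.float64(53.6)), (np.float64(21.8), np.float64(-53.6), np.float64(53.4))] (659.7, 5.9, 54.7, 107.9, 7.9)
```

Call:
arm_command:
  commands:
    - {"dx": 0, "dy": -6.74, "dz": 0, "twist": 1.571}
    - {"dx": 0, "dy": -6.74, "dz": 0, "twist": 1.571}
    - {"dx": 0, "dy": -6.74, "dz": 0, "twist": 1.571}
    - {"dx": 0, "dy": -6.74, "dz": 0, "twist": 1.571}
    - {"dx": 0, "dy": -6.74, "dz": 0, "twist": 1.571}
    - {"dx": 0, "dy": -6.74, "dz": 0, "twist": 1.571}
    - {"dx": 0, "dy": -6.74, "dz": 0, "twist": 1.571}
    - {"dx": 0, "dy": -6.74, "dz": 0, "twist": 1.571}
    - {"dx": 0, "dy": -6.74, "dz": 0, "twist": 1.571}
    - {"dx": 0, "dy": -6.74, "dz": 0, "twist": 1.571}
    - {"dx": 0, "dy": -6.74, "dz": 0, "twist": 1.571}
    - {"dx": 0, "dy": -6.74, "dz": 0, "twist": 1.571}
  grip: -0.4

```text
clock: 5.78
position: [0.4893, -0.0167, 0.1114]
tool_rot: [2.776, 1.564, -0.167]
force: [0.4, 0.2, 0.9]
grip_width: 0.0598
```

```bash
python3 -c "
from h import *
x,y=rack(-160,0)
move(x,y,.016,97.7)
"
```

```text
cur pos [ 0.4893 -0.0167  0.1114] yaw -78.6 toolx [ 0.007 -0.001 -1.   ] q [-0.61  0.64  0.73  2.09 -0.7   0.66 -0.78] F [0.4 0.2 0.9] w 0.0598 t 5.78
  cmd cm dx 9.54 dy 0.02 dz -0.04 twist 0.065
```

Call:
arm_command:
  commands:
    - {"dx": 3, "dy": 0, "dz": 0, "twist": 0.065}
    - {"dx": 6, "dy": 0, "dz": 0, "twist": 0.065}
    - {"dx": 8, "dy": 0, "dz": 0, "twist": 0.065}
    - {"dx": 9.2, "dy": 0, "dz": 0, "twist": 0.065}
    - {"dx": 9.6, "dy": 0, "dz": 0, "twist": 0.065}
    - {"dx": 9.6, "dy": 0, "dz": 0, "twist": 0.065}
    - {"dx": 9.6, "dy": 0, "dz": 0, "twist": 0.065}

```text
clock: 6.37
position: [0.49, -0.0171, 0.0157]
tool_rot: [2.805, 1.564, -0.203]
force: [-0.4, -0.6, 0.1]
grip_width: 0.0597
```

```bash
python3 -c "
from h import *
x,y=rack(-90,0)
move(x,y,.015,97.7)
im=shot('scene','pics/s6.png');crop(im,(100,300),(200,400),'pics/s6c.png',3)
"
```

```text
cur pos [ 0.49   -0.0171  0.0157] yaw -82.3 toolx [ 0.007 -0.001 -1.   ] q [-0.47  0.78  0.53  2.11 -0.9   0.48 -0.68] F [-0.4 -0.6  0.1] w 0.0597 t 6.37
  cmd cm dx 0.11 dy -0.01 dz -7.04 twist -0.000
```

View pics/s6c.png

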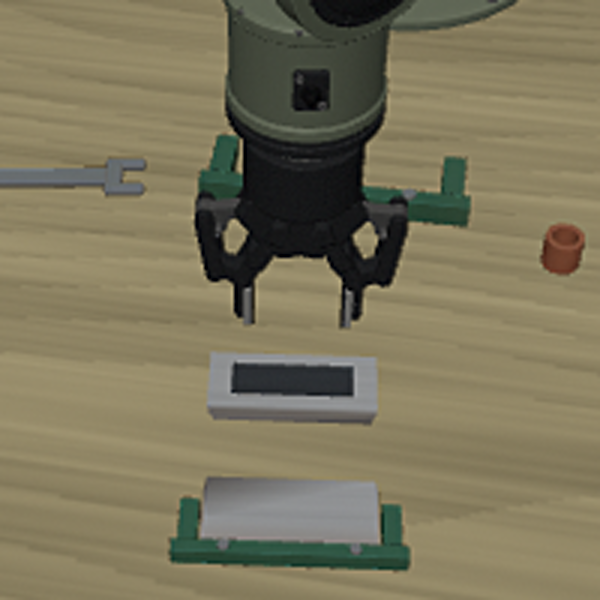

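The two fingers stand square behind the flipped ingot, at (248,315) and (347,315). Now I push it.

Call:
arm_command:
  commands:
    - {"dx": 0.25, "dy": 0, "dz": -1.0, "twist": 0}
    - {"dx": 0.25, "dy": 0, "dz": -2.0, "twist": 0}
    - {"dx": 0.25, "dy": 0, "dz": -2.5, "twist": 0}
    - {"dx": 0.25, "dy": 0, "dz": -3.0, "twist": 0}
    - {"dx": 0.25, "dy": 0, "dz": -3.5, "twist": 0}
    - {"dx": 0.25, "dy": 0, "dz": -4.0, "twist": 0}
    - {"dx": 0.25, "dy": 0, "dz": -4.5, "twist": 0}
    - {"dx": 0.25, "dy": 0, "dz": -5.0, "twist": 0}
    - {"dx": 0.25, "dy": 0, "dz": -5.5, "twist": 0}
    - {"dx": 0.25, "dy": 0, "dz": -6.0, "twist": 0}
    - {"dx": 0.25, "dy": 0, "dz": -6.5, "twist": 0}
    - {"dx": 0.25, "dy": 0, "dz": -7.0, "twist": 0}

```text
clock: 7.42
position: [0.5592, -0.0076, 0.0138]
tool_rot: [2.783, 1.565, -0.225]
force: [-4.8, -0.0, 0.8]
grip_width: 0.0595
```

```bash
python3 -c "
from h import *
x,y=rack(-73,0)
move(x,y,.013,97.7)
im=shot('scene','pics/s7.png');crop(im,(100,300),(200,400),'pics/s7c.png',3)
ends(im,'scene',dict(flip=((230,250),(262,332)),home=((254,285),(260,332))))
"
```

```text
cur pos [ 0.5592 -0.0076  0.0138] yaw -82.3 toolx [ 0.006 -0.001 -1.   ] q [-0.5   0.87  0.59  1.94 -0.85  0.6  -0.77] F [-4.8 -0.   0.8] w 0.0595 t 7.42
  cmd cm dx 0.09 dy 0.00 dz -1.76 twist -0.000
flip s -89.1 -36.4 t -56.7 54.8 [(np.float64(-73.3), np.float64(-56.1), np.float64(54.6)), (np.float64(-62.8), np.float64(-56.1), np.float64(54.8)), (np.float64(-52.2), np.float64(-56.7), np.float64(54.7))] (586.6, -4.8, 48.6, 112.5, 10.1)
home s -16.7 38.3 t -53.9 53.8 [(np.float64(-0.2), np.float64(-53.5), np.float64(53.8)), (np.float64(10.8), np.float64(-53.6), np.float64(53.6)), (np.float64(21.8), np.float64(-53.6), np.float64(53.7))] (659.7, 5.9, 54.7, 107.9, 7.9)
```

View pics/s7c.png

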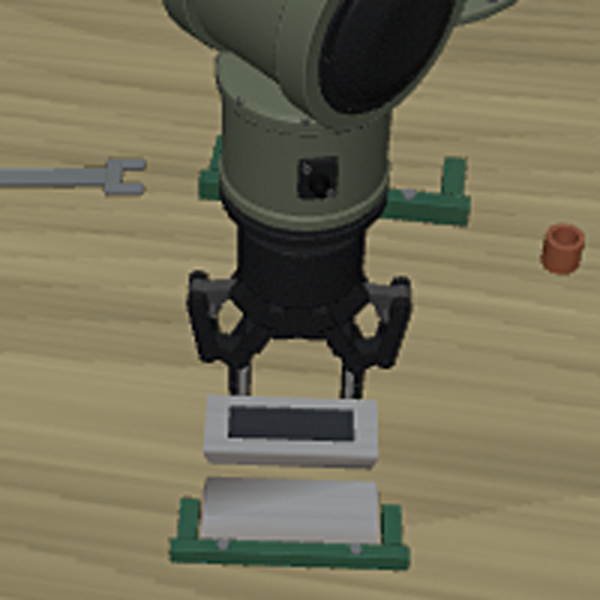

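Call:
arm_command:
  commands:
    - {"dx": 0, "dy": 0, "dz": -0.4, "twist": 0}
    - {"dx": 0, "dy": 0, "dz": -0.8, "twist": 0}
    - {"dx": 0, "dy": 0, "dz": -1.2, "twist": 0}
    - {"dx": 0, "dy": 0, "dz": -1.2, "twist": 0}

```text
clock: 7.8
position: [0.5725, -0.0057, 0.0139]
tool_rot: [2.78, 1.564, -0.227]
force: [0.8, 0.1, -0.2]
grip_width: 0.0598
```

Call:
arm_command:
  commands:
    - {"dx": 0, "dy": 0, "dz": -0.15, "twist": 0}
    - {"dx": 0, "dy": 0, "dz": -0.3, "twist": 0}

```text
clock: 7.97
position: [0.5747, -0.0055, 0.0139]
tool_rot: [2.735, 1.565, -0.272]
force: [-6.5, -1.0, 4.6]
grip_width: 0.0597
```

Call:
arm_command:
  commands:
    - {"dx": 0, "dy": 0, "dz": -0.1, "twist": 0}
    - {"dx": 0, "dy": 0, "dz": -0.2, "twist": 0}

```text
clock: 8.13
position: [0.5758, -0.0054, 0.0138]
tool_rot: [2.672, 1.567, -0.336]
force: [-8.1, -0.8, 6.1]
grip_width: 0.0597
```

```bash
python3 -c "
from h import *
x,y=rack(-73,0)
move(x,y,.013,97.7)
im=shot('scene','pics/s8.png');crop(im,(100,300),(200,400),'pics/s8c.png',3)
"
```

```text
cur pos [ 0.5758 -0.0054  0.0138] yaw -82.3 toolx [ 0.004 -0.001 -1.   ] q [-0.5   0.89  0.6   1.89 -0.83  0.63 -0.8 ] F [-8.1 -0.8  6.1] w 0.0597 t 8.13
  cmd cm dx 0.08 dy 0.00 dz -0.09 twist -0.000
```

View pics/s8c.png

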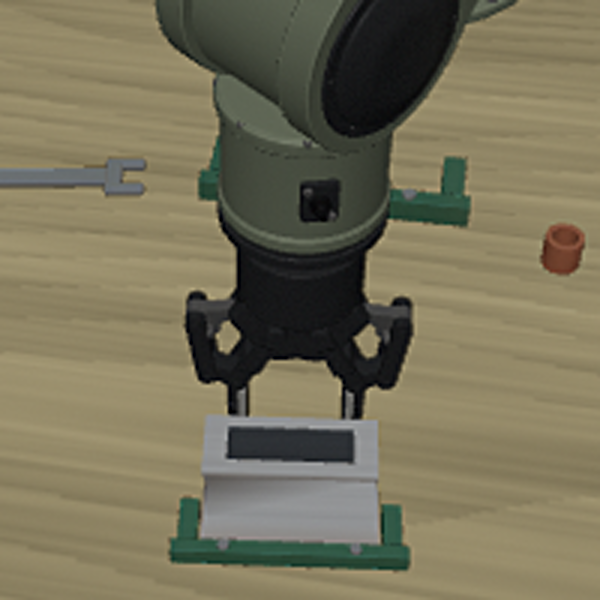

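The flipped ingot's overhang now covers the near side of the rack's ingot at (290,475), so they are about closed. I'll finish with small steps, watching the force.

Call:
arm_command:
  commands:
    - {"dx": 0, "dy": 0, "dz": -0.1, "twist": 0}
    - {"dx": 0, "dy": 0, "dz": -0.15, "twist": 0}

```text
clock: 8.35
position: [0.5767, -0.0052, 0.0139]
tool_rot: [2.594, 1.568, -0.414]
force: [-7.6, 0.1, 4.5]
grip_width: 0.06
```

Call:
arm_command:
  commands:
    - {"dx": 0, "dy": 0, "dz": -0.1, "twist": 0}
    - {"dx": 0, "dy": 0, "dz": -0.1, "twist": 0}

```text
clock: 8.52
position: [0.5769, -0.0052, 0.0138]
tool_rot: [2.306, 1.569, -0.702]
force: [-6.6, -1.0, 4.9]
grip_width: 0.0598
```

```bash
python3 -c "
from h import *
x,y=rack(-73,0)
move(x,y,.013,97.7)
"
```

```text
cur pos [ 0.5769 -0.0052  0.0138] yaw -82.3 toolx [ 0.001 -0.001 -1.   ] q [-0.5   0.89  0.61  1.88 -0.83  0.64 -0.8 ] F [-6.6 -1.   4.9] w 0.0598 t 8.52
  cmd cm dx 0.08 dy 0.00 dz 0.02 twist -0.001
```

Call:
arm_command:
  commands:
    - {"dx": 0, "dy": 0, "dz": -0.15, "twist": 0}
    - {"dx": 0, "dy": 0, "dz": -0.2, "twist": 0}
    - {"dx": 0, "dy": 0, "dz": -0.2, "twist": 0}

```text
clock: 8.77
position: [0.5781, -0.0051, 0.0138]
tool_rot: [1.327, 1.57, -1.681]
force: [-6.3, 0.7, 4.8]
grip_width: 0.0597
```

```bash
python3 -c "
from h import *
x,y=rack(-73,0)
move(x,y,.013,97.7)
im=shot('scene','pics/s9.png');crop(im,(200,300),(240,360),'pics/s9c.png',6)
"
```

```text
cur pos [ 0.5781 -0.0051  0.0138] yaw -82.3 toolx [-0.    -0.001 -1.   ] q [-0.5   0.89  0.61  1.88 -0.83  0.64 -0.8 ] F [-6.3  0.7  4.8] w 0.0597 t 8.77
  cmd cm dx 0.08 dy -0.00 dz 0.15 twist -0.001
```

View pics/s9c.png

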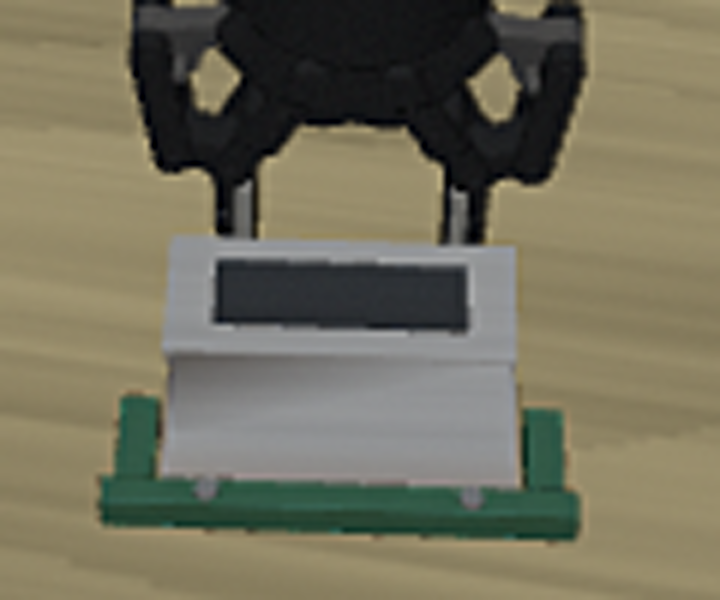

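```bash
python3 -c "
from h import *
ci=imaging.camera_info('scene')
pts=np.array([[172,238],[518,247],[164,352],[516,362],[216,260],[470,267],[468,331],[213,324]])
px=(pts+.5)/6-.5+[240,200]
for z in(.024,.027,.03):
  P=to_plane(px,ci,z)[:,:2]-O; print(z,np.c_[P@U,P@V].round(4).tolist()*1)
im=cv2.imread('pics/s9.png')
for c in(270,285,300,315): print(c,im[236:284,c].sum(1))
"
```

```text
0.024 [[-0.061, -0.0554], [-0.062, 0.0554], [-0.0157, -0.0551], [-0.0166, 0.0539], [-0.0526, -0.0408], [-0.0532, 0.04], [-0.0279, 0.0392], [-0.0272, -0.0405]]
0.027 [[-0.0586, -0.0552], [-0.0596, 0.0551], [-0.0135, -0.0549], [-0.0143, 0.0537], [-0.0503, -0.0406], [-0.0509, 0.0398], [-0.0256, 0.039], [-0.0249, -0.0403]]
0.03 [[-0.0562, -0.055], [-0.0572, 0.0549], [-0.0113, -0.0547], [-0.0121, 0.0535], [-0.0479, -0.0405], [-0.0485, 0.0397], [-0.0234, 0.0388], [-0.0227, -0.0402]]
270 [403 399 394 433 441 442 441 435 431 438 446 439 441 445 439 447 443 436
 428 425 439 461 370 259 275 292 305 318 337 353 361 380 391 398 406 421
 450 445 441 434 430 424 430 313 196 198 205 215]
285 [389 398 392 400 451 445 476 263 135 143 146 148 146 152 148 143 131 107
 375 442 438 449 443 323 324 345 352 362 378 397 403 424 438 442 434 428
 436 444 442 436 426 419 418 430 240 196 203 210]
300 [400 384 379 378 435 451 464 374 158 139 152 147 148 147 149 143 134 126
 198 461 440 444 455 386 373 393 398 408 420 434 442 442 450 449 440 433
 431 445 440 437 429 420 418 420 382 218 203 212]
315 [315 317 315 303 332 465 456 479 258 142 144 144 144 144 143 142 139 134
 120 259 447 444 449 440 400 435 447 441 442 437 444 445 445 447 441 435
 431 438 438 439 435 429 421 412 424 273 199 195]
```

Call:
arm_command:
  commands:
    - {"dx": 0, "dy": 0, "dz": -0.15, "twist": 0}
    - {"dx": 0, "dy": 0, "dz": -0.2, "twist": 0}
    - {"dx": 0, "dy": 0, "dz": -0.2, "twist": 0}

```text
clock: 9.07
position: [0.5786, -0.005, 0.0138]
tool_rot: [0.047, 1.568, -2.962]
force: [-11.8, -0.6, 8.3]
grip_width: 0.0595
```

```bash
python3 -c "
from h import *
x,y=rack(-73,0)
move(x,y,.013,97.7)
im=shot('scene','pics/s10.png');crop(im,(200,300),(240,360),'pics/s10c.png',6)
"
```

```text
cur pos [ 0.5786 -0.005   0.0138] yaw -82.4 toolx [-0.003 -0.001 -1.   ] q [-0.5   0.89  0.61  1.88 -0.83  0.65 -0.81] F [-11.8  -0.6   8.3] w 0.0595 t 9.07
  cmd cm dx 0.08 dy -0.00 dz 0.19 twist -0.001
```

View pics/s10c.png

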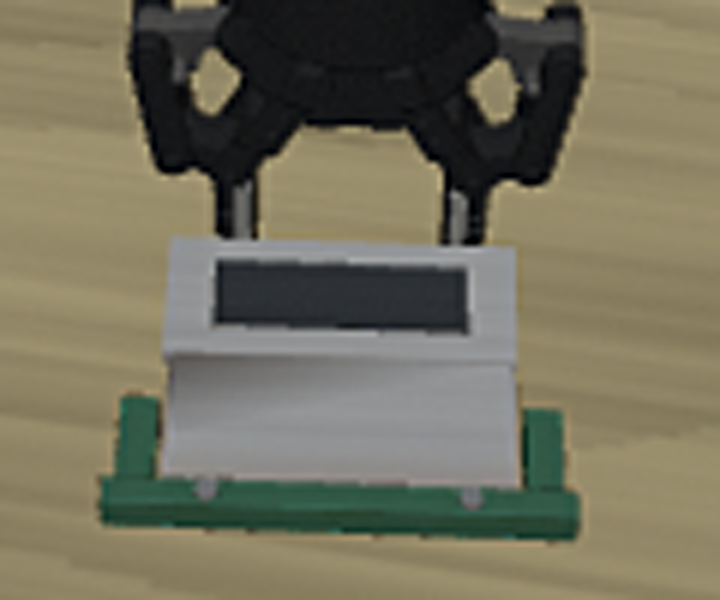

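The push force rose to about 12 N with almost no further motion, so the pair is closed. In the crop the flipped ingot's left end (164,352) stands roughly 1 px out past the rack ingot's end at (170,362). I'll back off and check from above.

Call:
arm_command:
  commands:
    - {"dx": 0, "dy": 0, "dz": 1.0, "twist": 0}
    - {"dx": 0, "dy": 0, "dz": 3, "twist": 0}
    - {"dx": -3, "dy": 0, "dz": 4, "twist": 0}
    - {"dx": -7, "dy": 0, "dz": 4, "twist": 0}
    - {"dx": -10, "dy": 3, "dz": 4, "twist": 0}
    - {"dx": -10, "dy": 7, "dz": 4, "twist": 0}
    - {"dx": -10, "dy": 11, "dz": 4, "twist": 0}
    - {"dx": -10, "dy": 15, "dz": 4, "twist": 0}
    - {"dx": -10, "dy": 19, "dz": 4, "twist": 0}
    - {"dx": -10, "dy": 22, "dz": 4, "twist": 0}
    - {"dx": -10, "dy": 22, "dz": 4, "twist": 0}

```text
clock: 10.03
position: [0.5679, -0.2355, 0.1147]
tool_rot: [1.173, 1.566, -1.841]
force: [-0.3, -0.3, -0.1]
grip_width: 0.0597
```

```bash
python3 -c "
from h import *
move(.519,-.268,.1,106)
im=shot('scene','pics/s11.png');crop(im,(220,300),(250,340),'pics/s11c.png',8)
im=shot('top','pics/t11.png');crop(im,(145,215),(210,300),'pics/t11c.png',8)
"
```

```text
cur pos [ 0.5679 -0.2355  0.1147] yaw -82.7 toolx [-0.001 -0.004 -1.   ] q [-0.16  0.79  0.72  1.75 -0.67  0.86 -0.58] F [-0.3 -0.3 -0.1] w 0.0597 t 10.03
  cmd cm dx 1.49 dy 2.60 dz 5.26 twist -0.152
```

View pics/s11c.png

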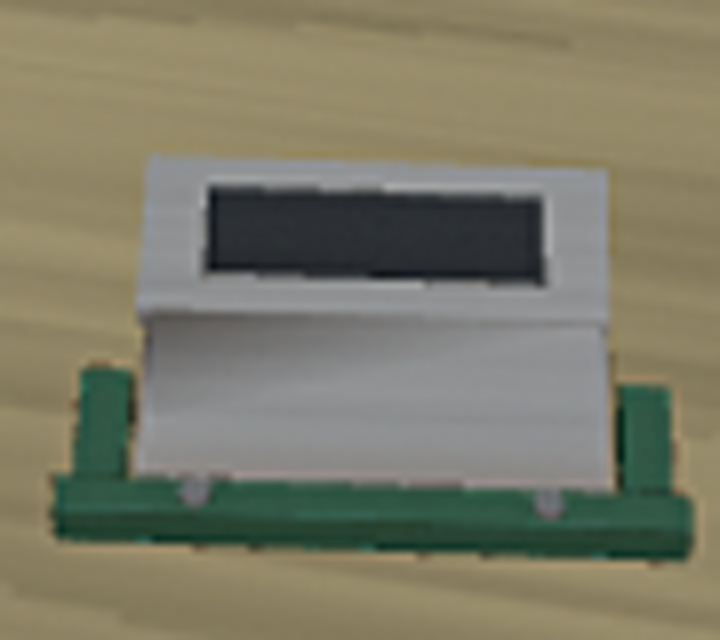

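View pics/t11c.png

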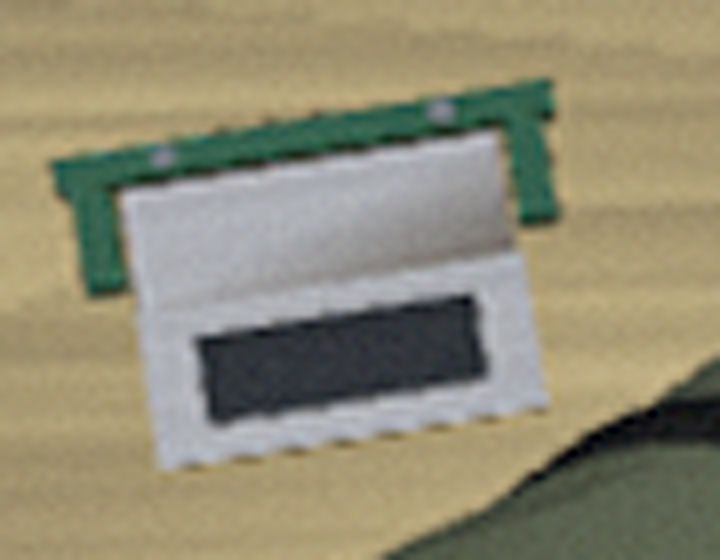

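```bash
cat >> h.py <<'E'
def prof(im,n,r,c,svals,z=.024):
    ci=imaging.camera_info(n); q=grey(im,r,c)[0]
    P=to_plane(q,ci,z)[:,:2]-O; s=P@U*1000; t=P@V*1000
    print(n,'s',s.min().round(1),s.max().round(1))
    for sv in svals:
        k=abs(s-sv)<2; a=np.median(t[k&(t<0)]); b=np.median(t[k&(t>0)]); print('  s %d  %.1f %.1f  mid %.2f len %.1f'%(sv,a,b,(a+b)/2,b-a))
E
python3 -c "
from h import *
L=lambda f:cv2.cvtColor(cv2.imread(f),cv2.COLOR_BGR2RGB)
prof(L('pics/t11.png'),'top',(150,205),(215,285),[-55,-50,-45,-40,-35,-30,-25,-20,-15,-10,-5,0,5,10,15])
prof(L('pics/s11.png'),'scene',(232,284),(262,332),[-55,-50,-45,-40,-35,-30,-25,-20,-15,-10,-5,0,5,10,15])
"
```

```text
top s -62.9 20.4
  s -55  -56.7 54.6  mid -1.05 len 111.3
  s -50  -56.1 54.5  mid -0.81 len 110.6
  s -45  -56.5 54.6  mid -0.93 len 111.1
  s -40  -56.6 54.4  mid -1.08 len 111.0
  s -35  -56.2 54.7  mid -0.77 len 110.9
  s -30  -56.4 54.5  mid -0.96 len 110.9
  s -25  -56.6 54.6  mid -0.99 len 111.2
  s -20  -56.5 54.6  mid -0.98 len 111.1
  s -15  -54.1 53.4  mid -0.35 len 107.5
  s -10  -53.7 54.1  mid 0.19 len 107.8
  s -5  -53.2 54.7  mid 0.77 len 108.0
  s 0  -53.8 53.4  mid -0.16 len 107.2
  s 5  -54.0 54.3  mid 0.15 len 108.4
  s 10  -54.2 54.8  mid 0.27 len 109.0
  s 15  -54.7 53.8  mid -0.42 len 108.5
scene s -62.7 38.3
  s -55  -56.7 54.7  mid -1.00 len 111.4
  s -50  -56.4 54.1  mid -1.12 len 110.5
  s -45  -56.1 54.3  mid -0.89 len 110.3
  s -40  -56.2 54.0  mid -1.10 len 110.1
  s -35  -56.0 54.3  mid -0.83 len 110.3
  s -30  -56.6 54.3  mid -1.15 len 110.8
  s -25  -56.6 54.2  mid -1.23 len 110.8
  s -20  -56.4 54.5  mid -0.94 len 110.9
  s -15  -55.6 54.0  mid -0.81 len 109.6
  s -10  -53.0 53.4  mid 0.22 len 106.4
  s -5  -53.1 53.8  mid 0.33 len 106.9
  s 0  -53.3 53.7  mid 0.21 len 107.0
  s 5  -53.4 53.2  mid -0.10 len 106.5
  s 10  -53.2 53.3  mid 0.04 len 106.5
  s 15  -53.3 53.4  mid 0.09 len 106.7
```

Both views agree: the pair is closed and parallel, with the far edge at s = -62.8. The flipped ingot's ends are about 1.1 mm off towards -y. I'll nudge it from that end with the jaws shut.

```bash
python3 -c "
from h import *
x,y=rack(-40,-90); move(x,y,.1147,97.7)"
```

```text
cur pos [ 0.5682 -0.2297  0.1139] yaw -82.5 toolx [-0.002 -0.001 -1.   ] q [-0.17  0.79  0.72  1.76 -0.67  0.86 -0.58] F [-1.1  0.5 -0.3] w 0.0602 t 10.13
  cmd cm dx -0.11 dy -13.15 dz -7.10 twist -0.003
```

Call:
arm_command:
  commands:
    - {"dx": 0, "dy": -13.15, "dz": -7.1, "twist": 0}
    - {"dx": 0, "dy": -13.15, "dz": -7.1, "twist": 0}
    - {"dx": 0, "dy": -13.15, "dz": -7.1, "twist": 0}
    - {"dx": 0, "dy": -13.15, "dz": -7.1, "twist": 0}
    - {"dx": 0, "dy": -13.15, "dz": -7.1, "twist": 0}
    - {"dx": 0, "dy": -13.15, "dz": -7.1, "twist": 0}
    - {"dx": 3, "dy": -13.15, "dz": -7.1, "twist": 0}
    - {"dx": 6, "dy": -13.15, "dz": -7.1, "twist": 0}
    - {"dx": 9, "dy": -13.15, "dz": -7.1, "twist": 0}
    - {"dx": 9.8, "dy": -13.15, "dz": -7.1, "twist": 0}
    - {"dx": 9.8, "dy": -13.15, "dz": -7.1, "twist": 0}
  grip: 1

```text
clock: 11.05
position: [0.6197, -0.0906, 0.0142]
tool_rot: [0.031, 1.565, -2.98]
force: [0.9, -1.3, 0.3]
grip_width: -0.0001
```

```bash
python3 -c "
from h import *
x,y=rack(-40,-72); move(x,y,.015,97.7)
im=shot('scene','pics/s12.png');crop(im,(200,300),(220,360),'pics/s12c.png',5)"
```

```text
cur pos [ 0.6197 -0.0906  0.0142] yaw -82.5 toolx [-0.006 -0.001 -1.   ] q [-0.34  0.94  0.63  1.74 -0.79  0.73 -0.74] F [ 0.9 -1.3  0.3] w -0.0001 t 11.05
  cmd cm dx -0.09 dy -1.83 dz -0.17 twist -0.004
```

View pics/s12c.png

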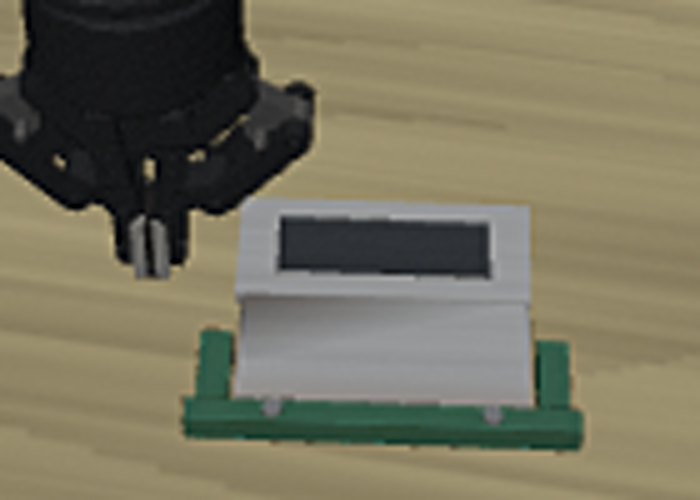

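The shut jaws stand clear to the left of the flipped ingot's end, with the tips at (150,270) and the end at (240,250). I'll raise them slightly and approach.

Call:
arm_command:
  commands:
    - {"dx": -0.4, "dy": -0.5, "dz": -0.1, "twist": 0}
    - {"dx": -0.4, "dy": -1.2, "dz": -0.17, "twist": 0}
    - {"dx": -0.4, "dy": -1.8, "dz": -0.17, "twist": 0}
    - {"dx": -0.4, "dy": -1.8, "dz": -0.17, "twist": 0}

```text
clock: 11.43
position: [0.6208, -0.0707, 0.021]
tool_rot: [0.139, 1.569, -2.871]
force: [0.2, 0.7, 0.4]
grip_width: -0.0
```

Call:
arm_command:
  commands:
    - {"dx": 0, "dy": -0.1, "dz": 0, "twist": 0}
    - {"dx": 0, "dy": -0.2, "dz": 0, "twist": 0}

```text
clock: 11.6
position: [0.6207, -0.0688, 0.0215]
tool_rot: [0.794, 1.569, -2.215]
force: [0.5, -6.0, 2.1]
grip_width: 0.0
```

Call:
arm_command:
  commands:
    - {"dx": 0, "dy": -0.1, "dz": 0, "twist": 0}
    - {"dx": 0, "dy": -0.1, "dz": 0, "twist": 0}

```text
clock: 11.77
position: [0.6207, -0.0683, 0.0217]
tool_rot: [1.179, 1.569, -1.831]
force: [0.3, -3.6, 0.8]
grip_width: 0.0004
```

```bash
python3 -c "
from h import *
x,y=rack(-40,-68); move(x,y,.018,97.7)
im=shot('scene','pics/s13.png');crop(im,(200,300),(220,360),'pics/s13c.png',5)"
```

```text
cur pos [ 0.6207 -0.0683  0.0217] yaw -82.4 toolx [-0.    -0.002 -1.   ] q [-0.39  0.93  0.64  1.75 -0.79  0.73 -0.77] F [ 0.3 -3.6  0.8] w 0.0004 t 11.77
  cmd cm dx 0.37 dy -0.03 dz 0.22 twist -0.002
```

View pics/s13c.png

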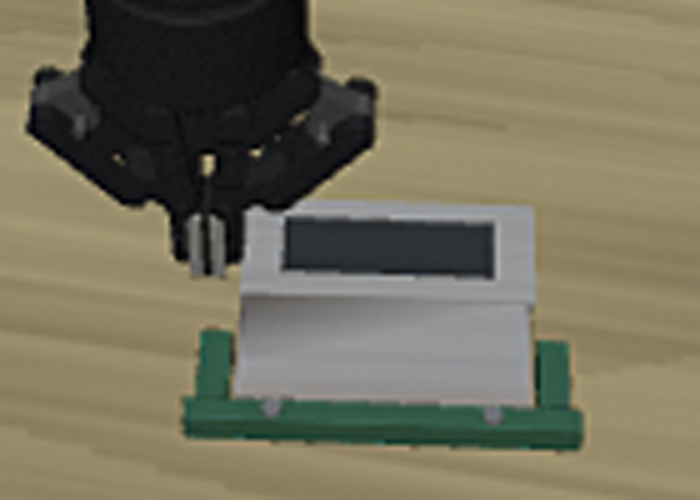

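The panel has moved right by about 0.9 px (crop x from 280 to 284). I'll measure again.

```bash
python3 -c "
from h import *
L=lambda f:cv2.cvtColor(cv2.imread(f),cv2.COLOR_BGR2RGB)
for f in('pics/s12.png','pics/s13.png'):
  im=L(f); ci=imaging.camera_info('scene')
  prof(im,'scene',(232,284),(262,332),[-25,-20,-10,-5,0,5,10])
  k=4; a=cv2.resize(im[238:262,270:325],None,fx=k,fy=k,interpolation=cv2.INTER_CUBIC); q=cont((a.sum(2)<260).astype(np.uint8),(238,0),(270,0),k)[0]
  print('panel',rect(q,ci,.024), (to_plane(q.mean(0),ci,.024)[0,:2]-O)@np.c_[U,V]*1000)
"
```

```text
scene s -80.5 38.3
  s -25  -56.7 54.2  mid -1.25 len 110.8
  s -20  -56.4 54.1  mid -1.16 len 110.5
  s -10  -53.0 53.4  mid 0.23 len 106.4
  s -5  -53.2 53.8  mid 0.31 len 107.0
  s 0  -53.3 53.7  mid 0.21 len 107.0
  s 5  -53.4 53.2  mid -0.10 len 106.5
  s 10  -53.5 53.3  mid -0.09 len 106.8
panel (609.7, -1.7, 25.7, 79.5, 7.7) [-39.64708838  -0.74793265]
scene s -81.5 38.3
  s -25  -61.3 56.5  mid -2.44 len 117.8
  s -20  -54.5 56.4  mid 0.93 len 110.9
  s -10  -52.9 53.4  mid 0.29 len 106.3
  s -5  -53.2 53.8  mid 0.31 len 107.0
  s 0  -53.3 53.7  mid 0.21 len 107.0
  s 5  -53.4 53.2  mid -0.10 len 106.5
  s 10  -53.2 53.5  mid 0.14 len 106.7
panel (609.4, 0.0, 25.8, 79.1, 7.7) [-39.67059952   1.02422551]
```

The flipped ingot is now about +0.8 mm from exact flush (it was -1.2), with yaw and closure unchanged. That's good enough. Next I go to the cross ingot.

Call:
arm_command:
  commands:
    - {"dx": 0, "dy": 1.5, "dz": 0, "twist": 0}
    - {"dx": -3, "dy": 4, "dz": 0, "twist": 0}
    - {"dx": -7, "dy": 7, "dz": 1, "twist": 0}
    - {"dx": -8, "dy": 11, "dz": 3, "twist": 0}
    - {"dx": -8, "dy": 14, "dz": 5, "twist": 0}
    - {"dx": -8, "dy": 18, "dz": 6, "twist": 0}
    - {"dx": -8, "dy": 21, "dz": 7, "twist": 0}
    - {"dx": -8, "dy": 21, "dz": 7, "twist": 0}
    - {"dx": -8, "dy": 21, "dz": 7, "twist": 0}
  grip: -0.7

```text
clock: 12.57
position: [0.578, -0.2878, 0.1021]
tool_rot: [1.041, 1.569, -1.972]
force: [0.8, -0.3, 0.2]
grip_width: 0.0726
```

```bash
python3 -c "
from h import *
move(.5191,-.2683,.10,-74)
im=shot('top','pics/t14.png');crop(im,(145,215),(210,300),'pics/t14c.png',8)
prof(im,'top',(150,205),(215,285),[-55,-45,-35,-25,-20,-10,-5,0,5,10])
"
```

```text
cur pos [ 0.578  -0.2878  0.1021] yaw -82.6 toolx [-0.001 -0.002 -1.   ] q [-0.06  0.85  0.7   1.67 -0.67  0.88 -0.52] F [ 0.8 -0.3  0.2] w 0.0726 t 12.57
  cmd cm dx 0.21 dy -2.69 dz 5.59 twist -0.151
top s -62.9 20.3
  s -55  -54.7 56.7  mid 1.02 len 111.4
  s -45  -54.8 56.4  mid 0.81 len 111.1
  s -35  -54.6 56.4  mid 0.93 len 111.0
  s -25  -54.8 56.7  mid 0.95 len 111.4
  s -20  -54.8 56.4  mid 0.81 len 111.2
  s -10  -53.8 54.3  mid 0.23 len 108.2
  s -5  -53.2 54.6  mid 0.69 len 107.8
  s 0  -53.8 53.4  mid -0.16 len 107.2
  s 5  -53.9 54.4  mid 0.22 len 108.3
  s 10  -54.3 54.8  mid 0.23 len 109.1
```

View pics/t14c.png

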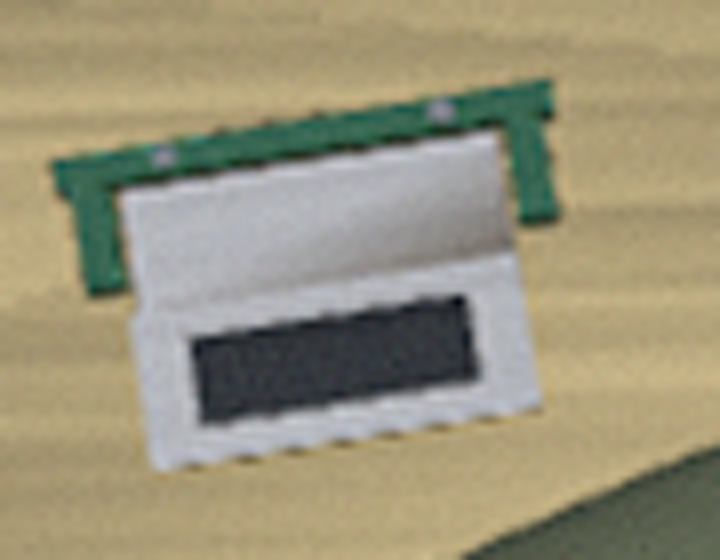

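The top view shows the pair closed and parallel, with the flipped ingot's ends within about 0.7 mm of the rack ingot's and the rack clear. Next is the cross ingot.

Call:
arm_command:
  commands:
    - {"dx": 0, "dy": -2.69, "dz": 5.59, "twist": -0.151}
    - {"dx": 0, "dy": -2.69, "dz": 5.59, "twist": -0.151}
    - {"dx": 0, "dy": -2.69, "dz": 5.59, "twist": -0.151}
    - {"dx": 0, "dy": -2.69, "dz": 5.59, "twist": -0.151}
    - {"dx": 0, "dy": -2.69, "dz": 5.59, "twist": -0.151}

```text
clock: 13.03
position: [0.521, -0.2653, 0.1019]
tool_rot: [1.162, 1.57, -1.696]
force: [0.7, -0.2, -0.5]
grip_width: 0.0727
```

```bash
python3 -c "
from h import *
move(.5191,-.2683,.02,-74)
im=shot('scene','pics/s15.png');crop(im,(120,260),(120,260),'pics/s15c.png',4)
"
```

```text
cur pos [ 0.521  -0.2653  0.1019] yaw -73.8 toolx [-0. -0. -1.] q [-0.07  0.75  0.66  1.84 -0.64  0.77 -0.35] F [ 0.7 -0.2 -0.5] w 0.0727 t 13.03
  cmd cm dx 8.19 dy 0.23 dz 0.26 twist 0.004
```

View pics/s15c.png

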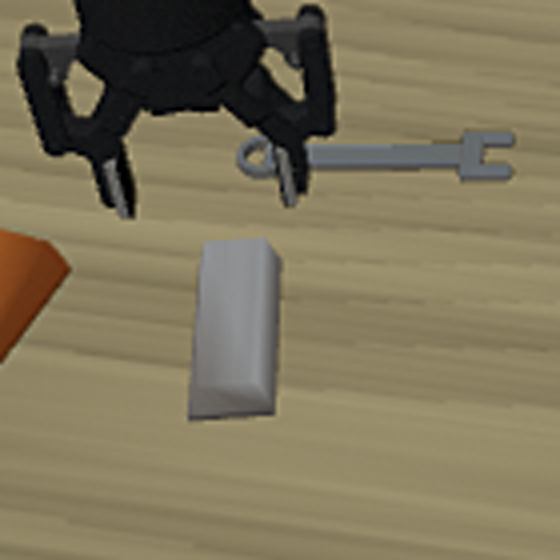

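The jaws hang over the cross ingot's middle and straddle it: finger tips at (125,210) and (290,200), ingot at (238,330). The orange bar is clear. I'll descend, narrow the jaws and feel for the bench.

Call:
arm_command:
  commands:
    - {"dx": 3, "dy": 0.23, "dz": 0.26, "twist": 0.004}
    - {"dx": 6, "dy": 0.23, "dz": 0.26, "twist": 0.004}
    - {"dx": 8, "dy": 0.23, "dz": 0.26, "twist": 0.004}
    - {"dx": 8.2, "dy": 0.23, "dz": 0.26, "twist": 0.004}
    - {"dx": 8.2, "dy": 0.23, "dz": 0.26, "twist": 0.004}

```text
clock: 13.5
position: [0.519, -0.2686, 0.0191]
tool_rot: [-0.103, 1.569, -2.965]
force: [0.4, -0.2, 0.8]
grip_width: 0.0726
```

Call:
arm_command:
  commands:
    - {"dx": 0, "dy": 0, "dz": 0, "twist": 0}
    - {"dx": 0, "dy": 0, "dz": 0, "twist": 0}
    - {"dx": 0.2, "dy": 0, "dz": 0, "twist": 0}
    - {"dx": 0.4, "dy": 0, "dz": 0, "twist": 0}
    - {"dx": 0.4, "dy": 0, "dz": 0, "twist": 0}
  grip: -0.2

```text
clock: 13.92
position: [0.5192, -0.2684, 0.0153]
tool_rot: [-0.069, 1.569, -2.931]
force: [-0.3, 0.9, -0.5]
grip_width: 0.0512
```

Call:
arm_command:
  commands:
    - {"dx": 0.15, "dy": 0, "dz": 0, "twist": 0}
    - {"dx": 0.3, "dy": 0, "dz": 0, "twist": 0}
    - {"dx": 0.3, "dy": 0, "dz": 0, "twist": 0}

```text
clock: 14.17
position: [0.5192, -0.2683, 0.0121]
tool_rot: [-0.188, 1.569, -3.05]
force: [0.0, -0.7, -1.3]
grip_width: 0.0514
```

```bash
python3 -c "
from h import *
move(.5191,-.2683,.01,-74)
im=shot('scene','pics/s16.png');crop(im,(120,260),(120,260),'pics/s16c.png',4)
"
```

```text
cur pos [ 0.5192 -0.2683  0.0121] yaw -74.0 toolx [-0.002 -0.    -1.   ] q [ 0.01  0.88  0.54  1.86 -0.75  0.62 -0.26] F [ 0.  -0.7 -1.3] w 0.0514 t 14.17
  cmd cm dx 0.21 dy -0.01 dz 0.01 twist 0.000
```

View pics/s16c.png

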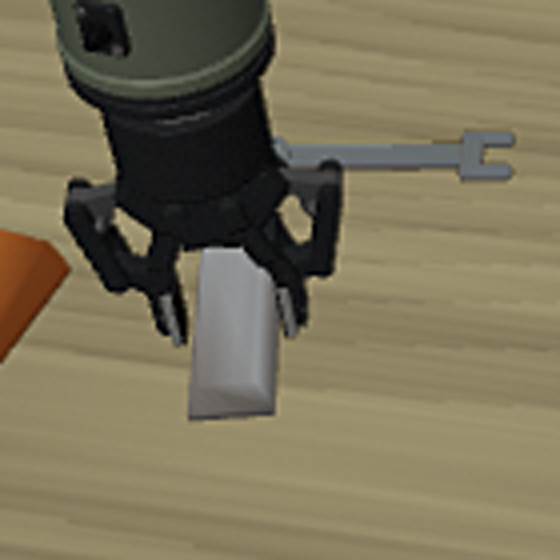

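The fingers straddle the ingot's middle, at (178,340) and (290,330). I keep feeling down in small steps.

Call:
arm_command:
  commands:
    - {"dx": 0.1, "dy": 0, "dz": 0, "twist": 0}
    - {"dx": 0.2, "dy": 0, "dz": 0, "twist": 0}
    - {"dx": 0.2, "dy": 0, "dz": 0, "twist": 0}

```text
clock: 14.47
position: [0.5191, -0.2683, 0.0099]
tool_rot: [-0.233, 1.569, -3.095]
force: [0.6, -0.1, -0.6]
grip_width: 0.0513
```

Call:
arm_command:
  commands:
    - {"dx": 0.1, "dy": 0, "dz": 0, "twist": 0}
    - {"dx": 0.15, "dy": 0, "dz": 0, "twist": 0}
    - {"dx": 0.15, "dy": 0, "dz": 0, "twist": 0}

```text
clock: 14.72
position: [0.519, -0.2683, 0.0083]
tool_rot: [-0.263, 1.569, -3.125]
force: [-0.1, 0.0, -0.5]
grip_width: 0.0511
```

Call:
arm_command:
  commands:
    - {"dx": 0.1, "dy": 0, "dz": 0, "twist": 0}
    - {"dx": 0.15, "dy": 0, "dz": 0, "twist": 0}
    - {"dx": 0.15, "dy": 0, "dz": 0, "twist": 0}

```text
clock: 14.97
position: [0.519, -0.2683, 0.0067]
tool_rot: [-0.283, 1.569, 3.138]
force: [0.6, 0.3, -0.4]
grip_width: 0.0511
```

Call:
arm_command:
  commands:
    - {"dx": 0.1, "dy": 0, "dz": 0, "twist": 0}
    - {"dx": 0.15, "dy": 0, "dz": 0, "twist": 0}
    - {"dx": 0.15, "dy": 0, "dz": 0, "twist": 0}

```text
clock: 15.22
position: [0.5189, -0.2683, 0.0051]
tool_rot: [-0.315, 1.569, 3.106]
force: [-0.8, 0.7, 0.1]
grip_width: 0.0514
```

Call:
arm_command:
  commands:
    - {"dx": 0.05, "dy": 0, "dz": 0, "twist": 0}
    - {"dx": 0.1, "dy": 0, "dz": 0, "twist": 0}
    - {"dx": 0.1, "dy": 0, "dz": 0, "twist": 0}

```text
clock: 15.47
position: [0.519, -0.2683, 0.0048]
tool_rot: [-0.535, 1.569, 2.886]
force: [-3.9, 3.9, 16.1]
grip_width: 0.0512
```

Call:
arm_command:
  commands:
    - {"dx": 0.05, "dy": 0, "dz": 0, "twist": 0}
    - {"dx": 0.1, "dy": 0, "dz": 0, "twist": 0}
    - {"dx": 0.1, "dy": 0, "dz": 0, "twist": 0}

```text
clock: 15.72
position: [0.519, -0.2684, 0.0048]
tool_rot: [-1.003, 1.569, 2.417]
force: [-4.8, 4.2, 22.1]
grip_width: 0.0514
```

Bench contact comes at TCP z = 4.9 mm. I'll lift 2 mm and grip.

Call:
arm_command:
  commands:
    - {"dx": -0.2, "dy": 0, "dz": 0, "twist": 0}
    - {"dx": -0.2, "dy": 0, "dz": 0, "twist": 0}
    - {"dx": -0.2, "dy": 0, "dz": 0, "twist": 0}

```text
clock: 15.97
position: [0.5191, -0.2684, 0.0068]
tool_rot: [-1.037, 1.57, 2.383]
force: [-0.1, 0.2, -1.0]
grip_width: 0.0511
```

Call:
arm_command:
  commands:
    - {"dx": 0, "dy": 0, "dz": 0, "twist": 0}
    - {"dx": 0, "dy": 0, "dz": 0, "twist": 0}
    - {"dx": 0, "dy": 0, "dz": 0, "twist": 0}
    - {"dx": 0, "dy": 0, "dz": 0, "twist": 0}
    - {"dx": 0, "dy": 0, "dz": 0, "twist": 0}
    - {"dx": 0, "dy": 0, "dz": 0, "twist": 0}
  grip: 1
  squeeze: 50

```text
clock: 16.47
position: [0.5192, -0.2686, 0.0071]
tool_rot: [-1.28, 1.57, 2.141]
force: [-1.9, 1.3, 10.9]
grip_width: 0.0423
```

Call:
arm_command:
  commands:
    - {"dx": -0.3, "dy": 0, "dz": 0, "twist": 0}
    - {"dx": -0.8, "dy": 0, "dz": 0, "twist": 0}
    - {"dx": -1.6, "dy": 0, "dz": 0, "twist": 0}
    - {"dx": -3, "dy": 0, "dz": 0, "twist": 0}
    - {"dx": -4, "dy": 0, "dz": 0, "twist": 0}
    - {"dx": -4, "dy": 0, "dz": 0, "twist": 0}

```text
clock: 16.97
position: [0.5202, -0.2692, 0.0497]
tool_rot: [2.639, 1.568, -0.223]
force: [0.3, -1.5, -4.8]
grip_width: 0.042
```

```bash
python3 -c "
from h import *
x,y=rack(-20,0)
move(x,y,.09,-82.3)
im=shot('scene','pics/s17.png');crop(im,(120,260),(120,260),'pics/s17c.png',4)
"
```

```text
cur pos [ 0.5202 -0.2692  0.0497] yaw -74.0 toolx [ 0.002 -0.001 -1.   ] q [-0.02  0.82  0.59  1.86 -0.71  0.68 -0.29] F [ 0.3 -1.5 -4.8] w 0.042 t 16.97
  cmd cm dx -4.02 dy -23.05 dz -17.94 twist 0.144
```

View pics/s17c.png

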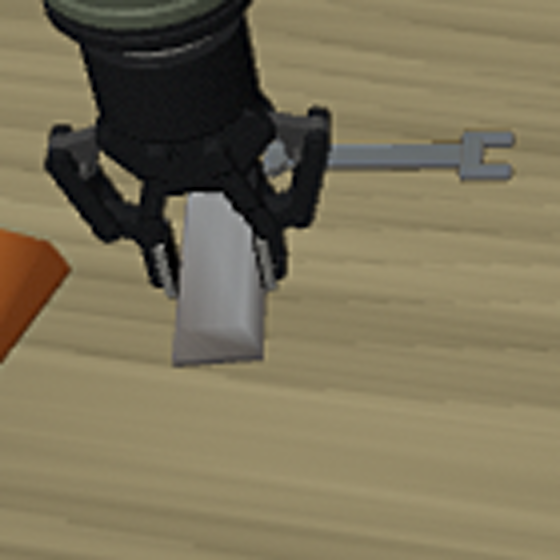

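The ingot is held, lifted and level, with its middle at (222,270). The force matches about 0.55 kg. I'll carry it over the pair.

Call:
arm_command:
  commands:
    - {"dx": -3, "dy": 0, "dz": 0, "twist": 0.02}
    - {"dx": -4, "dy": -3, "dz": -2, "twist": 0.05}
    - {"dx": -4, "dy": -6, "dz": -4.5, "twist": 0.08}
    - {"dx": -4, "dy": -9, "dz": -7, "twist": 0.1}
    - {"dx": -4, "dy": -12, "dz": -9.5, "twist": 0.12}
    - {"dx": -4, "dy": -15, "dz": -12, "twist": 0.144}
    - {"dx": -4, "dy": -18, "dz": -14, "twist": 0.144}
    - {"dx": -4, "dy": -21, "dz": -16.5, "twist": 0.144}
    - {"dx": -4, "dy": -22.5, "dz": -17.6, "twist": 0.144}
    - {"dx": -4, "dy": -23.05, "dz": -17.97, "twist": 0.144}
    - {"dx": -4, "dy": -23.05, "dz": -17.97, "twist": 0.144}
    - {"dx": -4, "dy": -23.05, "dz": -17.97, "twist": 0.144}

```text
clock: 18.02
position: [0.6287, 0.0017, 0.0884]
tool_rot: [2.454, 1.57, -0.553]
force: [-0.2, -1.7, -4.6]
grip_width: 0.0422
```

```bash
python3 -c "
from h import *
x,y=rack(-19.5,0)
move(x,y,.04,-82.3)
im=shot('scene','pics/s18.png');crop(im,(140,300),(220,380),'pics/s18c.png',4)
"
```

```text
cur pos [0.6287 0.0017 0.0884] yaw -82.3 toolx [ 0.001 -0.001 -1.   ] q [-0.55  0.86  0.73  1.73 -0.73  0.85 -0.92] F [-0.2 -1.7 -4.6] w 0.0422 t 18.02
  cmd cm dx 4.84 dy -0.01 dz -0.10 twist 0.001
```

View pics/s18c.png

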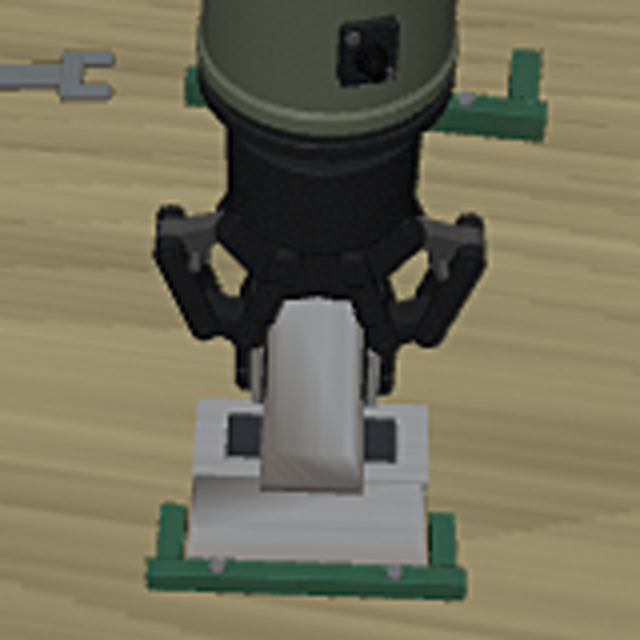

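The cross ingot hangs level above the pair. Its lower front corners are at (262,488) and (363,492) in the crop. I'll work out where its front end is.

```bash
python3 -c "
from h import *
ci=imaging.camera_info('scene')
px=(np.array([[262,489],[363,493]])+.5)/4-.5+[220,140]
for z in (.079,.0813,.083): 
  P=to_plane(px,ci,z)[:,:2]-O; print(z,(np.c_[P@U,P@V]*1000).round(1).tolist())
"
```

```text
0.079 [[31.0, -19.6], [31.3, 23.5]]
0.0813 [[32.7, -19.6], [32.9, 23.4]]
0.083 [[33.9, -19.5], [34.2, 23.4]]
```

By the same camera, the cross ingot is about 2 mm short in s and 1.3 mm too far in t relative to the pair. I'll correct both while lowering.

Call:
arm_command:
  commands:
    - {"dx": 1, "dy": 0.12, "dz": -0.22, "twist": 0}
    - {"dx": 2.5, "dy": 0.12, "dz": -0.22, "twist": 0}
    - {"dx": 4, "dy": 0.12, "dz": -0.22, "twist": 0}
    - {"dx": 5, "dy": 0.12, "dz": -0.22, "twist": 0}
    - {"dx": 5.3, "dy": 0.12, "dz": -0.22, "twist": 0}
    - {"dx": 5.3, "dy": 0.12, "dz": -0.22, "twist": 0}
    - {"dx": 5.3, "dy": 0.12, "dz": -0.22, "twist": 0}

```text
clock: 18.65
position: [0.631, -0.0003, 0.0356]
tool_rot: [2.253, 1.569, -0.755]
force: [0.1, -0.2, -5.1]
grip_width: 0.042
```

```bash
python3 -c "
from h import *
x,y=rack(-18.3,-1.2)
move(x,y,.0311,-82.3)
im=shot('scene','pics/s19.png');crop(im,(180,300),(230,370),'pics/s19c.png',5)
"
```

```text
cur pos [ 6.31e-01 -3.00e-04  3.56e-02] yaw -82.3 toolx [ 0.001 -0.001 -1.   ] q [-0.51  0.93  0.67  1.73 -0.79  0.77 -0.88] F [ 0.1 -0.2 -5.1] w 0.042 t 18.65
  cmd cm dx 0.45 dy -0.12 dz -0.02 twist -0.001
```

View pics/s19c.png

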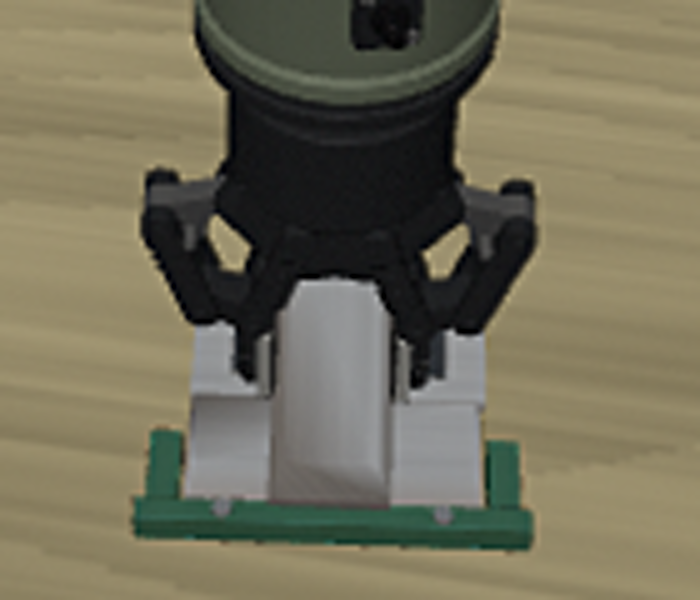

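The cross ingot sits centred over the pair to within about 1 mm: front corners at (271,500) and (390,505), pair ends at x = 187 and 483. I'll shift it 1 mm and lower it until it touches.

Call:
arm_command:
  commands:
    - {"dx": 0.1, "dy": -0.1, "dz": 0, "twist": 0}
    - {"dx": 0.2, "dy": -0.1, "dz": 0, "twist": 0}
    - {"dx": 0.3, "dy": -0.1, "dz": 0, "twist": 0}
    - {"dx": 0.3, "dy": -0.1, "dz": 0, "twist": 0}

```text
clock: 19.03
position: [0.6311, 0.0009, 0.033]
tool_rot: [2.594, 1.569, -0.413]
force: [-0.0, -0.5, -5.5]
grip_width: 0.042
```

Call:
arm_command:
  commands:
    - {"dx": 0.05, "dy": 0, "dz": 0, "twist": 0}
    - {"dx": 0.1, "dy": 0, "dz": 0, "twist": 0}
    - {"dx": 0.1, "dy": 0, "dz": 0, "twist": 0}

```text
clock: 19.28
position: [0.6311, 0.001, 0.0319]
tool_rot: [2.602, 1.569, -0.405]
force: [-0.1, -0.6, -4.7]
grip_width: 0.0418
```

Call:
arm_command:
  commands:
    - {"dx": 0.05, "dy": 0, "dz": 0, "twist": 0}
    - {"dx": 0.1, "dy": 0, "dz": 0, "twist": 0}
    - {"dx": 0.1, "dy": 0, "dz": 0, "twist": 0}

```text
clock: 19.53
position: [0.6312, 0.0009, 0.0312]
tool_rot: [2.733, 1.569, -0.275]
force: [-2.1, -0.0, 1.1]
grip_width: 0.0418
```

It touched at 31.2 mm, as predicted. I'll release.

Call:
arm_command:
  commands:
    - {"dx": 0, "dy": 0, "dz": 0, "twist": 0}
    - {"dx": 0, "dy": 0, "dz": 0, "twist": 0}
    - {"dx": 0, "dy": 0, "dz": 0, "twist": 0}
    - {"dx": 0, "dy": 0, "dz": 0, "twist": 0}
  grip: -0.4
  squeeze: 20

```text
clock: 19.87
position: [0.6313, 0.0009, 0.0313]
tool_rot: [2.748, 1.568, -0.26]
force: [-0.3, -0.3, -0.0]
grip_width: 0.0597
```

Call:
arm_command:
  commands:
    - {"dx": -0.5, "dy": 0, "dz": 0, "twist": 0}
    - {"dx": -2, "dy": 0, "dz": 0, "twist": 0}
    - {"dx": -5, "dy": 0, "dz": 0, "twist": 0}
    - {"dx": -9, "dy": 0, "dz": 0, "twist": 0}
    - {"dx": -12, "dy": 0, "dz": 2, "twist": 0}
    - {"dx": -12, "dy": 4, "dz": 6, "twist": 0}
    - {"dx": -12, "dy": 8, "dz": 8, "twist": 0}
    - {"dx": -12, "dy": 12, "dz": 8, "twist": 0}
    - {"dx": -12, "dy": 16, "dz": 8, "twist": 0}
    - {"dx": -12, "dy": 20, "dz": 8, "twist": 0}
    - {"dx": -12, "dy": 23, "dz": 8, "twist": 0}
    - {"dx": -12, "dy": 25, "dz": 8, "twist": 0}

```text
clock: 20.87
position: [0.5843, -0.2631, 0.1533]
tool_rot: [2.255, 1.566, -0.757]
force: [0.2, -1.3, 0.2]
grip_width: 0.0598
```

```bash
python3 -c "
from h import *
move(.5,-.3,.15,-82.3)
im=shot('scene','pics/s20.png');crop(im,(200,300),(230,360),'pics/s20c.png',6)
im=shot('top','pics/t20.png');crop(im,(140,220),(205,305),'pics/t20c.png',7)
"
```

```text
cur pos [ 0.5843 -0.2631  0.1533] yaw -82.6 toolx [ 0.003 -0.003 -1.   ] q [-0.14  0.78  0.76  1.66 -0.64  0.96 -0.58] F [ 0.2 -1.3  0.2] w 0.0598 t 20.87
  cmd cm dx 0.31 dy 2.56 dz 8.84 twist -0.005
```

View pics/s20c.png

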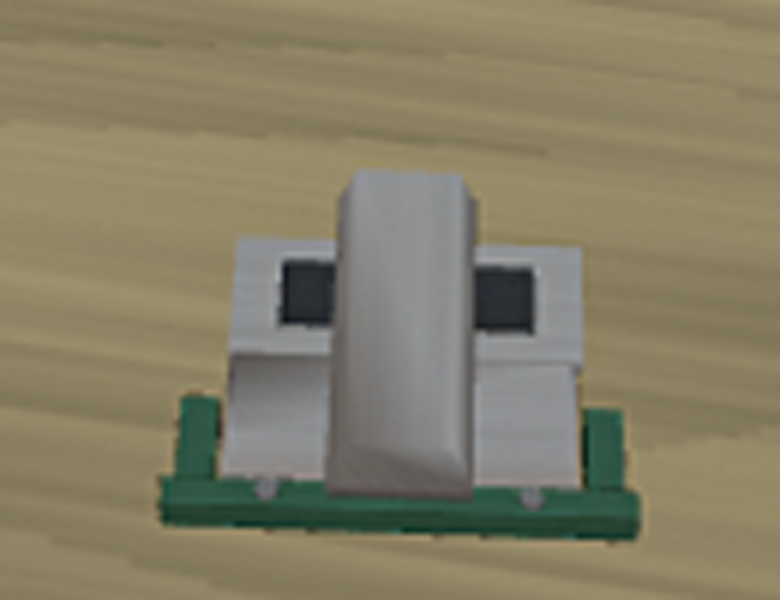

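View pics/t20c.png

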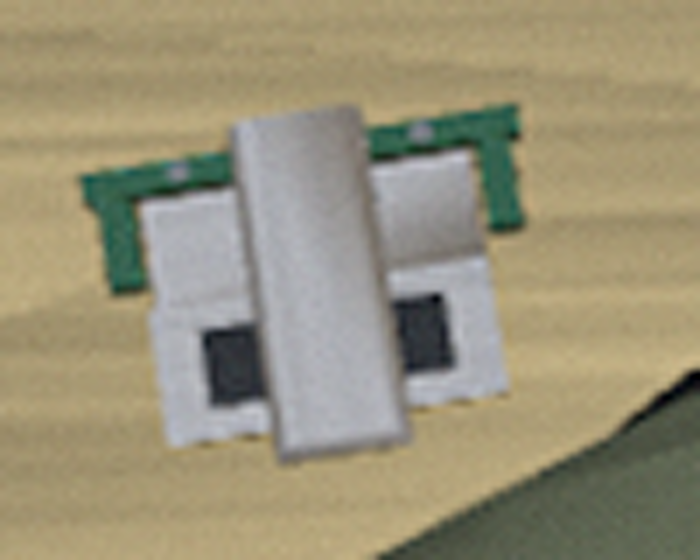

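Both views show the cross ingot lying square over the pair. I'll put numbers on its corners: top crop (234,126), (360,106), (410,442), (283,462), and scene crop front corners (327,490), (472,494).

```bash
python3 -c "
from h import *
L=lambda f:cv2.cvtColor(cv2.imread(f),cv2.COLOR_BGR2RGB)
ci=imaging.camera_info('top')
px=(np.array([[234,126],[360,106],[410,442],[283,462]])+.5)/7-.5+[205,140]
for z in(.024,.030):
  P=to_plane(px,ci,z)[:,:2]-O; Q=np.c_[P@U,P@V]*1000; print(z,Q.round(1).tolist(),'mean',Q.mean(0).round(1), 'ang',np.degrees(np.arctan2((Q[0]+Q[1]-Q[2]-Q[3])[1],(Q[0]+Q[1]-Q[2]-Q[3])[0])).round(1))
cs=imaging.camera_info('scene')
px=(np.array([[327,490],[472,494]])+.5)/6-.5+[230,200]
P=to_plane(px,cs,.024)[:,:2]-O; print((np.c_[P@U,P@V]*1000).round(1))
im=L('pics/t20.png'); prof(im,'top',(150,205),(215,285),[-55,-50,-45,-40,-30,-10,-5,0])
im=L('pics/s20.png'); prof(im,'scene',(228,284),(262,332),[-55,-45,-35,-25,-10,-5,0,10])
"
```

```text
0.024 [[38.2, 19.4], [38.1, -21.8], [-73.0, -20.3], [-72.8, 20.6]] mean [-17.4  -0.5] ang -0.7
0.03 [[36.6, 19.1], [36.5, -21.9], [-74.0, -20.4], [-73.7, 20.3]] mean [-18.6  -0.7] ang -0.7
[[ 33.9 -21.2]
 [ 33.5  22.1]]
top s -73.4 40.6
  s -55  -54.6 56.5  mid 0.98 len 111.1
  s -50  -54.5 56.7  mid 1.12 len 111.2
  s -45  -54.9 56.5  mid 0.78 len 111.4
  s -40  -54.8 56.6  mid 0.90 len 111.3
  s -30  -54.8 56.6  mid 0.93 len 111.4
  s -10  -53.8 54.3  mid 0.26 len 108.1
  s -5  -53.1 54.7  mid 0.82 len 107.9
  s 0  -53.8 53.4  mid -0.16 len 107.2
scene s -92.8 38.3
  s -55  -54.8 56.1  mid 0.68 len 110.9
  s -45  -54.2 55.9  mid 0.89 len 110.1
  s -35  -54.0 56.2  mid 1.09 len 110.3
  s -25  -54.3 56.0  mid 0.84 len 110.3
  s -10  -52.9 53.4  mid 0.29 len 106.3
  s -5  -53.1 53.8  mid 0.33 len 106.9
  s 0  -53.3 53.7  mid 0.21 len 107.0
  s 10  -53.2 53.5  mid 0.14 len 106.7
```

All within about 2 mm and 1°, and the arm is clear. Handing in.

```bash
python3 -c "
from h import *
s=sensors.observe(); print(s['clock'],s['force'].round(1)); print(order.job_done())"
```

```text
20.9667 [-0.3  0.5 -1.2]
the job is handed in; nothing more can be done
None
```

The stack is built as asked and I handed the job in at 21.0 s; no verdict comes back. The arm stood clear of everything, with only sensor noise on the wrist.

**What I did**
- **Flipped ingot:** I gripped it lightly on the bench and slid it into line with the rack. I then pushed it with two fingers against the rack's ingot until the force rose to about 12 N (about 14 N with the vertical part). A small push on its end trued up the ends. It was never lifted.
- **Cross ingot:** I picked it up at its middle and laid it on the pair. Contact came at the predicted height, and I then let go.

**Last checks**
- **Flipped ingot:** it lies parallel to the rack, about 40 mm out from the rack's origin. Its ends are flush to about 0.7 mm. My nudge overshot slightly, from -1.1 mm to +0.7 mm.
- **Gap:** I took it as closed from the force rise and the lack of any visible gap; I did not measure the gap itself.
- **Cross ingot:** it is square to within 0.7° and within about 1 mm of the middle sideways.
- **Disagreement:** along the rack's x axis the two cameras differ on the cross ingot's position. The top view puts it about 1.5–2 mm towards the bar and the scene view about 1–2 mm the other way, so it is centred to about 2 mm.
- **Other parts:** the rack's own ingot looks unmoved. I touched nothing else on the bench, but I did not re-measure the bystanders at the end.

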